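# Count three boxes into the order tray and index the counter turntable

## Robot

A 6-joint arm with a two-finger parallel gripper is mounted at the origin on the work surface. World frame = base frame: x ahead of the robot, y to its left, z up, the work surface at z = 0. Lengths are in m, angles in rad, forces in N, time in s.
With the tool pointing down it reaches from about 0.375 to 0.9 m from the base axis. Payload 3.1 kg.
Tool frame: the origin (TCP) lies on the centre line of the jaws, within the pads' length; the fingertips stand robot.tip_reach ahead of it and the grasp point (between the pads) is the TCP (robot.tip_reach is the distance from the TCP to the fingertips, in m); z points along the fingers, y is the direction in which the jaws open and shut (so a half turn about z gives the same grasp; the last joint's range is limited). The gripper opens to 87 mm and grips with 3 to 60 N. Pads are 19 mm wide; open, the fingers measure 117 mm over their backs; the gripper's body (75 mm by 190 mm) begins 51 mm behind the grasp point.
Start: joints at [1.058, 0.527, 1.433, -0, 1.181, -0.178], TCP at [0.205, 0.59, 0.242] pointing down, gripper open.
Joint ranges: [-3.08, 3.08], [-0.75, 2.2], [0.22, 2.44], [-1.43, 4.57], [0, 2.65], [-2.85, 2.85]. Speed limits (rad/s): [2.79, 2.79, 3.14, 3.14, 3.14, 3.14].

## Interface

Orientations are given as a unit quaternion [x, y, z, w].
In Python, from rig import telemetry, viewer, robot gives the robot as it stands. The module is installed in compiled form; this text tells all that it offers.
- The arm moves only by the tool step_arm, never from a script. Its argument "targets" is a list of rows, each an object of numbers: "dx", "dy", "dz": the shift along the tool's x, y, z in m; "rx", "ry", "rz": the turn, a rotation vector about the tool's x, y, z in degrees. In form: [{"dx": .., "dy": .., "dz": .., "rx": .., "ry": .., "rz": ..}, ...]. A call has exactly 5 rows; each row is the pose to reach, as a shift and turn from the pose measured when the call began, along the tool's axes at that moment; what a row does not reach only later rows make up. A row lasts 1/8 s, in which the tool goes at most 62.5 mm and 10.7 degrees, less where a joint would pass 70% of its speed; a pose out of reach is approached as far as the arm can. A call with a gripper value outside its range is refused whole. "gripper" is the opening, from 0 (shut) to 1 (fully open), set as the call begins (left out, the last holds). The fingers move at their own pace and stop on an object; "force" is the grip in N (left out, the last holds). Time passes only in rows, so rows that repeat a pose let the fingers close, or fill a call up. It gives the time, the measured TCP pose, the force and the opening at its end, in the units of the state.
- telemetry.get_obs(): the state, without advancing time (a new reading comes with each control period).
- viewer.camera(name): name is "scene" or "side" or "wrist"; returns a dict with "img" (384x512x3 uint8, blue, green, red), "depth" (384x512 float32, m along the optical axis (not along the pixel's ray), 0 where there is no reading), "K" (3x3 intrinsics, pixels), "R" (3x3) and "t" (3): a world point X has camera coordinates R X + t. Camera axes: x right, y down, z forward; pixel columns grow to the right and rows downward; lengths in m; the calibration is good to about 2 mm. A picture is of the moment at which its call begins.
- robot.hand_in(): hands the job in, once; it reports no verdict.
The state is a dict: "time": time; "q": joint angles; "joint_velocities": joint speeds; "joint_torque": joint torques, N m; "position": TCP position; "tool_rot": TCP orientation; "ft_force": force on the tool from outside, world axes, zero at the start; "moment": the same for the moment, N m; "grip_width": finger opening in m.
Only numpy, scipy, OpenCV 4.12 (cv2) and the standard library are available. Lean on these libraries where they do the work, as an engineer would, in place of code of your own. Each camera call takes 0.05 s, during which the arm holds its last target.

## Task

Make up the order: set exactly three of the small flat boxes down, not dropped, in the tray on the turntable, all lying flat on its floor, and leave the other boxes and everything else on the counter where they are. Then turn the turntable a quarter turn anticlockwise (seen from above), so that it rests at its next stop with the boxes still in the tray.

Things in the scene. Friction and masses are not known exactly. Their poses are not given: they have to be found in the camera images.
- box1_centre (a point): A small flat green closed carton, 60 x 36 x 24 mm, about 60 g, one of five alike lying on the counter; the point is its centre (12 mm above its underside). x along its 60 mm length, y across its 36 mm width, z up.
- box2_centre (a point): A small flat green closed carton, 60 x 36 x 24 mm, about 60 g, one of five alike lying on the counter; the point is its centre (12 mm above its underside). x along its 60 mm length, y across its 36 mm width, z up.
- box3_centre (a point): A small flat green closed carton, 60 x 36 x 24 mm, about 60 g, one of five alike lying on the counter; the point is its centre (12 mm above its underside). x along its 60 mm length, y across its 36 mm width, z up.
- box4_centre (a point): A small flat green closed carton, 60 x 36 x 24 mm, about 60 g, one of five alike lying on the counter; the point is its centre (12 mm above its underside). x along its 60 mm length, y across its 36 mm width, z up.
- box5_centre (a point): A small flat green closed carton, 60 x 36 x 24 mm, about 60 g, one of five alike lying on the counter; the point is its centre (12 mm above its underside). x along its 60 mm length, y across its 36 mm width, z up.
- square_box1: A square green carton, 62 x 62 mm and 42 mm high, of the same look; not part of the order. Origin at the centre of its underside, x and y along its sides.
- square_box2: A square green carton, 62 x 62 mm and 42 mm high, of the same look; not part of the order. Origin at the centre of its underside, x and y along its sides.
- tray_floor (a point): Centre of the inner floor of the open aluminium order tray that is fixed on the turntable's plate and turns with it. Inside 116 mm (its x) by 156 mm (its y), walls 4 mm thick, rising 26 mm above this floor. The floor is 32 mm above the counter. z up; x points from the tray through the turntable's axis to the handle. The three boxes fit side by side in a row along y, each with its length along x, at about 50 mm spacing.
- handle (a point): The turntable's handle: an upright steel post fixed on the plate, 24 mm in diameter and 55 mm tall, its top 83 mm above the counter; the point is on its axis 25 mm below its top. It lies 108 mm from the turntable's axis, opposite the tray (the tray's centre is 52 mm from the axis). The outer face of the nearest tray wall stands 98 mm from the post's axis. Can be pinched from above and led round.
- turntable_axis (a point): Centre of the turntable's plate on its upright turning axis, at the plate's top face, 28 mm above the counter; the plate is 300 mm in diameter. A fixed steel pointer on the counter sticks out under the rim; three small brass pins on the rim mark the three stops.
- turntable (a joint): Angle of the turntable, rad, growing anticlockwise seen from above. Stops (sprung detents) at 0, 1.571 and 3.142; it starts at the stop at 0, where the tray lies over the pointer. The detent pulls the plate to the nearer stop from up to half-way between stops, with up to about 0.35 N m (some 3.5 N at the handle), so let go near a stop it settles there by itself within 0.05 rad, in about a second.
- calculator: A black desk calculator, 150 x 100 x 18 mm, a bystander; origin at the centre of its underside.
- stapler: A stapler, 130 x 32 mm, about 55 mm high, a bystander; origin at the centre of its underside.
Mind the look-alikes: they are no part of the job. Leave any brown or purple look-alike of the part that bears box3_centre alone.

How it is judged:
On the way, in this order (a step that is already met when the one before it is completed fails the run):
1. exactly three small boxes lie flat on the tray's floor, the other two are where they were, and the turntable is still at its first stop (((x of box1_centre in the frame of tray_floor between -0.058 and 0.058 m and y of box1_centre in the frame of tray_floor between -0.078 and 0.078 m and z of box1_centre in the frame of tray_floor between 0.006 and 0.0155 m) or distance of box1_centre from where it was at the start of the episode below 0.04 m) and ((x of box2_centre in the frame of tray_floor between -0.058 and 0.058 m and y of box2_centre in the frame of tray_floor between -0.078 and 0.078 m and z of box2_centre in the frame of tray_floor between 0.006 and 0.0155 m) or distance of box2_centre from where it was at the start of the episode below 0.04 m) and ((x of box3_centre in the frame of tray_floor between -0.058 and 0.058 m and y of box3_centre in the frame of tray_floor between -0.078 and 0.078 m and z of box3_centre in the frame of tray_floor between 0.006 and 0.0155 m) or distance of box3_centre from where it was at the start of the episode below 0.04 m) and ((x of box4_centre in the frame of tray_floor between -0.058 and 0.058 m and y of box4_centre in the frame of tray_floor between -0.078 and 0.078 m and z of box4_centre in the frame of tray_floor between 0.006 and 0.0155 m) or distance of box4_centre from where it was at the start of the episode below 0.04 m) and ((x of box5_centre in the frame of tray_floor between -0.058 and 0.058 m and y of box5_centre in the frame of tray_floor between -0.078 and 0.078 m and z of box5_centre in the frame of tray_floor between 0.006 and 0.0155 m) or distance of box5_centre from where it was at the start of the episode below 0.04 m) and ((horizontal distance between each of box1_centre, box2_centre, box3_centre and tray_floor below 0.12 m and horizontal distance between each of box4_centre, box5_centre and tray_floor above 0.12 m) or (horizontal distance between each of box1_centre, box2_centre, box4_centre and tray_floor below 0.12 m and horizontal distance between each of box3_centre, box5_centre and tray_floor above 0.12 m) or (horizontal distance between each of box1_centre, box2_centre, box5_centre and tray_floor below 0.12 m and horizontal distance between each of box3_centre, box4_centre and tray_floor above 0.12 m) or (horizontal distance between each of box1_centre, box3_centre, box4_centre and tray_floor below 0.12 m and horizontal distance between each of box2_centre, box5_centre and tray_floor above 0.12 m) or (horizontal distance between each of box1_centre, box3_centre, box5_centre and tray_floor below 0.12 m and horizontal distance between each of box2_centre, box4_centre and tray_floor above 0.12 m) or (horizontal distance between each of box1_centre, box4_centre, box5_centre and tray_floor below 0.12 m and horizontal distance between each of box2_centre, box3_centre and tray_floor above 0.12 m) or (horizontal distance between each of box1_centre, box5_centre and tray_floor above 0.12 m and horizontal distance between each of box2_centre, box3_centre, box4_centre and tray_floor below 0.12 m) or (horizontal distance between each of box1_centre, box4_centre and tray_floor above 0.12 m and horizontal distance between each of box2_centre, box3_centre, box5_centre and tray_floor below 0.12 m) or (horizontal distance between each of box1_centre, box3_centre and tray_floor above 0.12 m and horizontal distance between each of box2_centre, box4_centre, box5_centre and tray_floor below 0.12 m) or (horizontal distance between each of box1_centre, box2_centre and tray_floor above 0.12 m and horizontal distance between each of box3_centre, box4_centre, box5_centre and tray_floor below 0.12 m)) and value of joint turntable below 0.2 rad), for 0.2 s.
2. the turntable stands a quarter turn on, at its next stop (value of joint turntable between 1.4708 and 1.6708 rad), for 0.2 s.
At the end, for the whole second after the job is handed in: Exactly three of the five small boxes lie flat on the tray's floor (centre inside the tray and less than 15.5 mm above the floor), the other two are within 40 mm of where they began, the turntable rests within 0.1 rad of its stop at 1.571 rad, and all is at rest (all of step 2 and ((x of box1_centre in the frame of tray_floor between -0.058 and 0.058 m and y of box1_centre in the frame of tray_floor between -0.078 and 0.078 m and z of box1_centre in the frame of tray_floor between 0.006 and 0.0155 m) or distance of box1_centre from where it was at the start of the episode below 0.04 m) and ((x of box2_centre in the frame of tray_floor between -0.058 and 0.058 m and y of box2_centre in the frame of tray_floor between -0.078 and 0.078 m and z of box2_centre in the frame of tray_floor between 0.006 and 0.0155 m) or distance of box2_centre from where it was at the start of the episode below 0.04 m) and ((x of box3_centre in the frame of tray_floor between -0.058 and 0.058 m and y of box3_centre in the frame of tray_floor between -0.078 and 0.078 m and z of box3_centre in the frame of tray_floor between 0.006 and 0.0155 m) or distance of box3_centre from where it was at the start of the episode below 0.04 m) and ((x of box4_centre in the frame of tray_floor between -0.058 and 0.058 m and y of box4_centre in the frame of tray_floor between -0.078 and 0.078 m and z of box4_centre in the frame of tray_floor between 0.006 and 0.0155 m) or distance of box4_centre from where it was at the start of the episode below 0.04 m) and ((x of box5_centre in the frame of tray_floor between -0.058 and 0.058 m and y of box5_centre in the frame of tray_floor between -0.078 and 0.078 m and z of box5_centre in the frame of tray_floor between 0.006 and 0.0155 m) or distance of box5_centre from where it was at the start of the episode below 0.04 m) and ((horizontal distance between each of box1_centre, box2_centre, box3_centre and tray_floor below 0.12 m and horizontal distance between each of box4_centre, box5_centre and tray_floor above 0.12 m) or (horizontal distance between each of box1_centre, box2_centre, box4_centre and tray_floor below 0.12 m and horizontal distance between each of box3_centre, box5_centre and tray_floor above 0.12 m) or (horizontal distance between each of box1_centre, box2_centre, box5_centre and tray_floor below 0.12 m and horizontal distance between each of box3_centre, box4_centre and tray_floor above 0.12 m) or (horizontal distance between each of box1_centre, box3_centre, box4_centre and tray_floor below 0.12 m and horizontal distance between each of box2_centre, box5_centre and tray_floor above 0.12 m) or (horizontal distance between each of box1_centre, box3_centre, box5_centre and tray_floor below 0.12 m and horizontal distance between each of box2_centre, box4_centre and tray_floor above 0.12 m) or (horizontal distance between each of box1_centre, box4_centre, box5_centre and tray_floor below 0.12 m and horizontal distance between each of box2_centre, box3_centre and tray_floor above 0.12 m) or (horizontal distance between each of box1_centre, box5_centre and tray_floor above 0.12 m and horizontal distance between each of box2_centre, box3_centre, box4_centre and tray_floor below 0.12 m) or (horizontal distance between each of box1_centre, box4_centre and tray_floor above 0.12 m and horizontal distance between each of box2_centre, box3_centre, box5_centre and tray_floor below 0.12 m) or (horizontal distance between each of box1_centre, box3_centre and tray_floor above 0.12 m and horizontal distance between each of box2_centre, box4_centre, box5_centre and tray_floor below 0.12 m) or (horizontal distance between each of box1_centre, box2_centre and tray_floor above 0.12 m and horizontal distance between each of box3_centre, box4_centre, box5_centre and tray_floor below 0.12 m)) and linear speed of each of box1, box2, box3, box4, box5 below 0.03 m/s and velocity of joint turntable between -0.05 and 0.05 rad/s); the robot touches nothing.
It fails at once if a square box, or the calculator or stapler, was moved by more than 40 mm (distance of any of square_box1, square_box2, calculator, stapler from where it was at the start of the episode above 0.04 m).
It fails at once if a box was dropped or thrown into the tray (faster than 0.8 m/s there) ((horizontal distance between box1_centre and tray_floor below 0.09 m and z of box1_centre in the frame of tray_floor below 0.045 m and linear speed of box1 above 0.8 m/s) or (horizontal distance between box2_centre and tray_floor below 0.09 m and z of box2_centre in the frame of tray_floor below 0.045 m and linear speed of box2 above 0.8 m/s) or (horizontal distance between box3_centre and tray_floor below 0.09 m and z of box3_centre in the frame of tray_floor below 0.045 m and linear speed of box3 above 0.8 m/s) or (horizontal distance between box4_centre and tray_floor below 0.09 m and z of box4_centre in the frame of tray_floor below 0.045 m and linear speed of box4 above 0.8 m/s) or (horizontal distance between box5_centre and tray_floor below 0.09 m and z of box5_centre in the frame of tray_floor below 0.045 m and linear speed of box5 above 0.8 m/s)).
It also fails if it takes over 72 s, if anything falls off the work surface, if the arm or the gripper's body presses on something with over 40 N, if the wrist force passes 120 N, or if a joint passes its speed limit or range.

## Working session

There is one attempt and no reset: what is moved stays moved. The work goes in short steps, Python scripts to look and compute and a tool call to move; the robot and the scene stay as the last step left them, time stands still between calls to the robot, and variables do not carry over. Pictures are saved under pics/ and viewed, and the job is handed in when it is done.

Besides the shell and the picture viewer there is one more tool, called after "Emit:" as name(argument=value, ...), one argument or row to a line, values as JSON. step_arm: Moves the arm, as the interface text tells. Its arguments: {"type":"object","properties":{"targets":{"type":"array"},"gripper":{"type":"number"},"force":{"type":"number"}},"required":["targets"]}

```bash
mkdir -p pics; ls
python3 - <<'E'
from rig import telemetry, viewer, robot
import cv2,numpy as np
o=telemetry.get_obs()
print({k:np.round(v,3) for k,v in o.items()}, robot.tip_reach)
for n in ["scene","side","wrist"]:
    c=viewer.camera(n); cv2.imwrite(f"pics/{n}0.png",c["img"]); np.savez(f"{n}0.npz",**c)
    print(n,np.round(-c["R"].T@c["t"],3),c["K"][0,0])
E
```

```text
pics
{'time': np.float64(0.0), 'q': array([ 1.057,  0.528,  1.434, -0.   ,  1.181, -0.178]), 'joint_velocities': array([-0.002,  0.   ,  0.001, -0.001, -0.   , -0.   ]), 'joint_torque': array([  0.   , -44.004, -17.659,   0.063,   0.058,  -0.   ]), 'position': array([0.205, 0.59 , 0.241]), 'tool_rot': array([ 0.167,  0.986, -0.001, -0.   ]), 'ft_force': array([ 0.123, -0.763, -0.665]), 'moment': array([-0.014,  0.006, -0.015]), 'grip_width': np.float64(0.087)} 0.019
scene [ 1.216 -0.237  0.779] 400.3179592069589
side [ 0.078 -0.826  0.79 ] 436.6304868004042
wrist [0.131 0.616 0.383] 338.92586211034745
```

View pics/scene0.png

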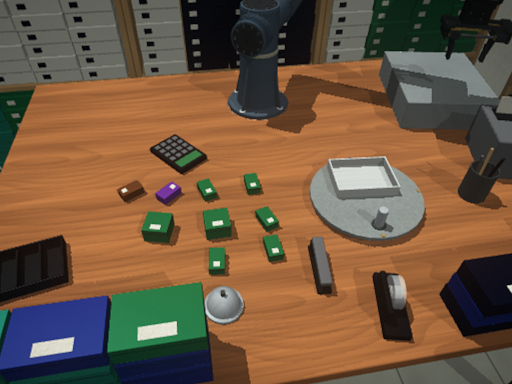

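View pics/side0.png

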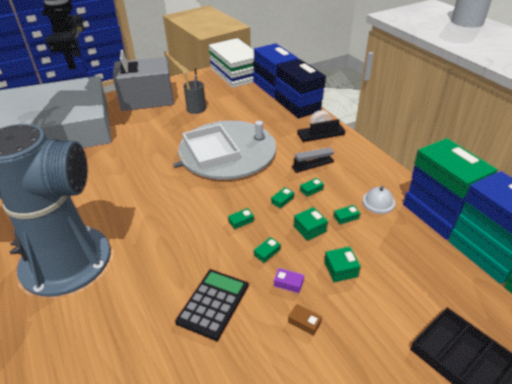

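View pics/wrist0.png

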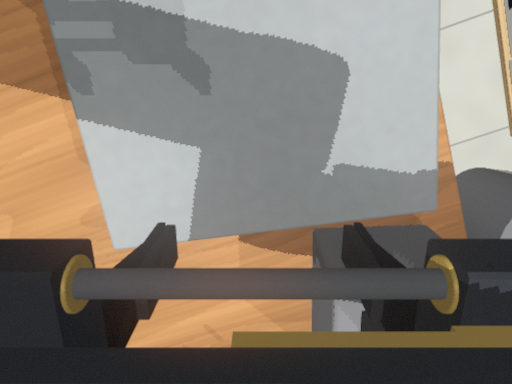

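```bash
cat > h.py <<'E'
import numpy as np, cv2
def load(n): return dict(np.load(n+".npz"))
def world(c):
    h,w=c["depth"].shape; v,u=np.mgrid[0:h,0:w].astype(float)
    K=c["K"]; d=c["depth"]
    P=np.stack([(u-K[0,2])/K[0,0]*d,(v-K[1,2])/K[1,1]*d,d],-1)
    return (P-c["t"])@c["R"]
def plane(c,uv,z):
    K=c["K"]; uv=np.atleast_2d(uv).astype(float)
    r=np.c_[(uv[:,0]-K[0,2])/K[0,0],(uv[:,1]-K[1,2])/K[1,1],np.ones(len(uv))]@c["R"]
    o=-c["R"].T@c["t"]
    return o+r*((z-o[2])/r[:,2])[:,None]
def rect(xy):
    (cx,cy),(w,h),a=cv2.minAreaRect(xy.astype(np.float32)*1000)
    if w<h: w,h=h,w; a+=90
    a=(a+90)%180-90
    return cx/1000,cy/1000,w,h,a
E
python3 - <<'E'
from h import *
for n in ["scene0","side0"]:
    c=load(n); W=world(c); hsv=cv2.cvtColor(c["img"],cv2.COLOR_BGR2HSV)
    H,S,V=hsv[...,0],hsv[...,1],hsv[...,2]
    m=((H>55)&(H<90)&(S>90)).astype(np.uint8)
    inb=(W[...,0]>.25)&(W[...,0]<1.0)&(abs(W[...,1])<.5)&(W[...,2]<.1)
    white=((S<70)&(V>120)).astype(np.uint8)
    m=m&inb
    m=cv2.morphologyEx(m,cv2.MORPH_CLOSE,np.ones((9,9),np.uint8))
    k,l,st,ce=cv2.connectedComponentsWithStats(m)
    print(n)
    for i in range(1,k):
        if st[i,4]<60: continue
        P=W[l==i]; zt=np.percentile(P[:,2],90)
        T=P[(P[:,2]>zt-.005)&(P[:,2]<zt+.005)]
        print(np.round(ce[i]),st[i,4],"ztop %.4f"%np.median(T[:,2]),np.round(rect(T[:,:2]),3))
E
```

```text
scene0
[188. 158.] 192 ztop 0.0211 [  0.293  -0.261  79.616  32.26  -53.673]
[252. 183.] 245 ztop 0.0258 [ 0.423 -0.095 59.28  34.003  1.786]
[206. 189.] 264 ztop 0.0259 [ 0.429 -0.221 58.887 33.316 15.802]
[270. 234.] 789 ztop 0.0255 [ 6.04000e-01 -7.90000e-02  1.53449e+02  4.52090e+01  1.63700e+00]
[217. 223.] 704 ztop 0.0437 [ 0.56  -0.206 62.406 60.335  1.545]
[156. 226.] 714 ztop 0.0440 [ 0.549 -0.349 61.956 61.772 73.036]
[216. 261.] 397 ztop 0.0257 [ 0.666 -0.218 57.448 34.572 -6.974]
[111. 381.] 99 ztop 0.0976 [  0.931  -0.427  39.173  10.869 -73.231]
side0
[296. 192.] 515 ztop 0.0229 [ 6.01000e-01 -8.10000e-02  1.49116e+02  4.67840e+01  1.84400e+00]
[346. 214.] 315 ztop 0.0231 [ 0.663 -0.221 55.099 37.288 -7.93 ]
[310. 223.] 697 ztop 0.0411 [  0.56   -0.209  63.19   60.297 -88.474]
[241. 218.] 315 ztop 0.0229 [ 0.422 -0.097 58.112 36.943  2.694]
[471. 238.] 1353 ztop 0.0899 [ 0.833 -0.455 88.704 10.956 89.785]
[266. 249.] 370 ztop 0.0230 [ 0.426 -0.223 57.56  36.055 15.429]
[342. 264.] 881 ztop 0.0411 [ 0.547 -0.351 62.613 58.97  75.308]
[224. 283.] 494 ztop 0.0182 [  0.294  -0.261  84.87   36.48  -53.025]
```

Run:
```python
from h import *
for n in ["scene0","side0"]:
    c=load(n); W=world(c); hsv=cv2.cvtColor(c["img"],cv2.COLOR_BGR2HSV)
    H,S,V=hsv[...,0],hsv[...,1],hsv[...,2]
    z0=0.0015 if n=="scene0" else -0.0012
    m=((W[...,0]>.5)&(W[...,0]<.72)&(W[...,1]>-.14)&(W[...,1]<-.02)&(abs(W[...,2]-.024-z0)<.006)&(H>55)&(H<90)).astype(np.uint8)
    k,l,st,ce=cv2.connectedComponentsWithStats(m)
    print(n)
    for i in range(1,k):
        if st[i,4]<60: continue
        print(np.round(ce[i]),st[i,4],np.round(rect(W[l==i][:,:2]),3))
    reg=(W[...,0]>.3)&(W[...,0]<.75)&(W[...,1]>.0)&(W[...,1]<.45)
    for lo,hi,nm in [(.052,.064,"rim"),(.077,.090,"handle"),(.024,.0305,"plate"),(.0305,.036,"floor")]:
        mm=(reg&(W[...,2]-z0>lo)&(W[...,2]-z0<hi)).astype(np.uint8)
        k,l,st,ce=cv2.connectedComponentsWithStats(mm)
        for i in range(1,k):
            if st[i,4]<20: continue
            P=W[l==i]; xy=P[:,:2].astype(np.float32)*1000
            (cc,r)=cv2.minEnclosingCircle(xy)
            print(nm,np.round(ce[i]),st[i,4],"z %.4f"%np.median(P[:,2]),np.round(rect(P[:,:2]),3),"circ",np.round(cc,1),round(r,1),"mean",P[:,:2].mean(0).round(4))
```

```text
scene0
[266. 216.] 223 [ 0.558 -0.08  60.242 34.135 17.51 ]
[273. 245.] 269 [ 0.652 -0.083 58.394 34.796  2.36 ]
rim [363. 174.] 438 z 0.0580 [  0.476   0.202 165.859 129.482  84.698] circ [474.6 201.8] 102.4 mean [0.4789 0.2003]
rim [381. 218.] 37 z 0.0596 [ 0.64   0.182 23.321 13.764 51.219] circ [635.9 185.3] 11.8 mean [0.6408 0.1819]
rim [318. 239.] 30 z 0.0539 [ 6.7400e-01  1.7000e-02  2.0276e+01  1.9229e+01 -9.6060e+00] circ [674.3  16.6] 13.0 mean [0.6726 0.0166]
handle [384. 210.] 67 z 0.0838 [  0.635   0.186  22.918  20.771 -16.839] circ [635.3 185.8] 12.6 mean [0.636  0.1856]
plate [369. 207.] 4458 z 0.0291 [5.43000e-01 1.94000e-01 2.98125e+02 2.66175e+02 7.94240e+01] circ [526.5 197.2] 151.1 mean [0.5721 0.1859]
floor [362. 175.] 991 z 0.0337 [  0.461   0.209 149.144  93.515  84.725] circ [461.8 208. ] 86.4 mean [0.4606 0.2083]
floor [347. 195.] 45 z 0.0347 [ 0.53   0.146 65.877 18.003 73.112] circ [525.4 147.1] 33.2 mean [0.5297 0.141 ]
floor [389. 193.] 30 z 0.0349 [ 0.541  0.253 48.894  4.474 84.016] circ [542.1 252.9] 24.5 mean [0.5411 0.2524]
floor [379. 225.] 61 z 0.
[... 696 characters left out ...]
163.] 23 z 0.0263 [ 6.7000e-01  8.0000e-03  3.5365e+01  2.0671e+01 -4.1318e+01] circ [675.1  13.3] 17.9 mean [0.6712 0.0072]
floor [211. 145.] 705 z 0.0312 [  0.484   0.219 128.234 109.269  84.973] circ [484.8 222.2] 79.8 mean [0.484  0.2173]
floor [259. 137.] 34 z 0.0311 [ 0.633  0.177 38.074 34.594 61.094] circ [630.5 178.4] 22.5 mean [0.6308 0.1788]
floor [234. 159.] 22 z 0.0314 [  0.512   0.116  37.848   7.162 -12.384] circ [512.3 116.1] 19.1 mean [0.5127 0.1151]
floor [220. 163.] 22 z 0.0320 [  0.47    0.12   34.436   6.367 -10.161] circ [469.8 118.8] 17.4 mean [0.4678 0.1196]
floor [207. 167.] 23 z 0.0323 [ 0.428  0.123 38.935  5.783 -9.075] circ [428.5 125.5] 19.5 mean [0.4292 0.1224]
```

Run:
```python
import cv2
a=cv2.imread("pics/scene0.png")[165:285,110:310]
cv2.imwrite("pics/crop0.png",cv2.resize(a,None,fx=4,fy=4,interpolation=cv2.INTER_CUBIC))
```

```text
(no output)
```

View pics/crop0.png

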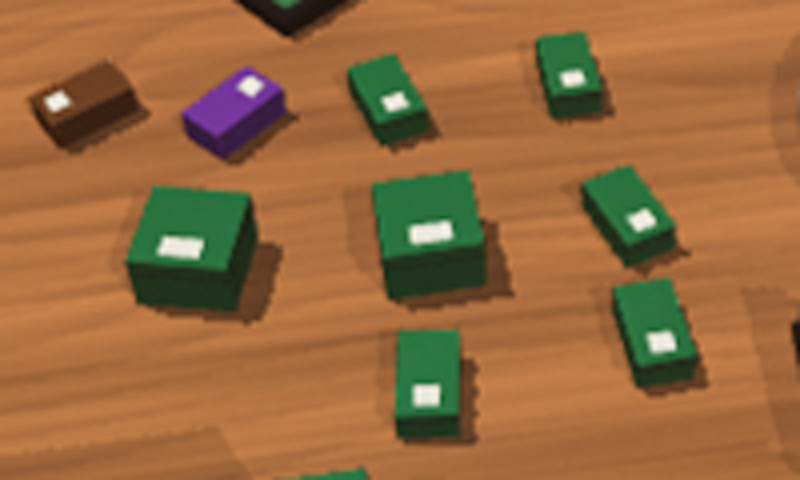

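```bash
cat >> h.py <<'E'
from scipy.spatial.transform import Rotation as Ro
def tgt(x,y,z,phi):
    f=np.radians(phi); yv=np.array([np.cos(f),np.sin(f),0]); zv=np.array([0,0,-1.]); xv=np.cross(yv,zv)
    return np.array([x,y,z]),Ro.from_matrix(np.c_[xv,yv,zv])
def state():
    from rig import telemetry
    o=telemetry.get_obs(); R=Ro.from_quat(o["tool_rot"]); yv=R.as_matrix()[:,1]
    print("t %.2f"%o["time"],"p",np.round(o["position"],4),"phi %.2f"%np.degrees(np.arctan2(yv[1],yv[0])),"w %.4f"%o["grip_width"],"F",np.round(o["ft_force"],1),"q",np.round(o["q"],2))
    return o["position"],R
def plan(*wps,show=True):
    p,R=state(); out=[]
    for w in wps:
        t,Rt=tgt(*w); d=R.inv().apply(t-p); r=np.degrees((R.inv()*Rt).as_rotvec())
        print(w,"->",np.round(d,4),np.round(r,1),"dist %.3f"%np.linalg.norm(d))
E
python3 - <<'E'
from h import *
for n in ["scene0","side0"]:
    c=load(n); W=world(c); hsv=cv2.cvtColor(c["img"],cv2.COLOR_BGR2HSV)
    z=W[...,2]
    for nm,x0,x1,y0,y1 in [("calc",.2,.42,-.36,-.15),("stapler",.6,.85,-.02,.1),("bell",.7,.85,-.28,-.12)]:
        m=(W[...,0]>x0)&(W[...,0]<x1)&(W[...,1]>y0)&(W[...,1]<y1)&(z>.009)
        if nm=="calc": m&=(z<.024)&(hsv[...,2]<90)
        P=W[m]; print(n,nm,len(P),P.min(0).round(3),P.max(0).round(3))
plan((.4225,-.096,.12,2.2))
E
```

```text
scene0 calc 699 [ 0.2   -0.36   0.009] [ 0.42  -0.208  0.024]
scene0 stapler 1021 [ 0.6   -0.011  0.009] [0.785 0.1   0.056]
scene0 bell 1291 [ 0.744 -0.28   0.009] [ 0.85  -0.174  0.186]
side0 calc 1134 [ 0.2   -0.36   0.009] [ 0.419 -0.213  0.021]
side0 stapler 591 [ 0.601 -0.011  0.009] [0.784 0.099 0.055]
side0 bell 1047 [ 0.735 -0.28   0.009] [ 0.85  -0.179  0.184]
t 0.15 p [0.2051 0.5898 0.2408] phi 70.81 w 0.0871 F [-0.4 -0.  -0.8] q [ 1.06  0.53  1.43  0.    1.18 -0.18]
(0.4225, -0.096, 0.12, 2.2) -> [-0.4308 -0.5761  0.1216] [-0.1  0.  68.6] dist 0.730
```

Emit:
step_arm(
  targets=[
    {"dx":-0.03,"dy":-0.042,"dz":0.004,"rx":0,"ry":0,"rz":5},
    {"dx":-0.062,"dy":-0.084,"dz":0.01,"rx":0,"ry":0,"rz":10},
    {"dx":-0.095,"dy":-0.127,"dz":0.015,"rx":0,"ry":0,"rz":16},
    {"dx":-0.128,"dy":-0.171,"dz":0.02,"rx":0,"ry":0,"rz":22},
    {"dx":-0.16,"dy":-0.214,"dz":0.025,"rx":0,"ry":0,"rz":28},
  ],
  gripper=0.82,
  force=15,
)

```text
time: 0.78
position: [0.2861, 0.3335, 0.216]
tool_rot: [0.402, 0.916, -0.001, 0.0]
ft_force: [1.1, -0.7, -0.8]
grip_width: 0.0715
```

```bash
python3 -c "
from h import *
plan((.4225,-.096,.12,2.2))"
```

```text
t 0.78 p [0.2861 0.3335 0.216 ] phi 42.65 w 0.0715 F [ 1.1 -0.7 -0.8] q [ 0.61  0.32  1.91 -0.    0.91 -0.14]
(0.4225, -0.096, 0.12, 2.2) -> [-0.4082 -0.1906  0.0965] [-0.1  0.1 40.5] dist 0.461
```

```bash
python3 -c "
from h import *
plan((.405,.11,.18,22))"
```

```text
t 0.78 p [0.2861 0.3335 0.216 ] phi 42.65 w 0.0715 F [ 1.1 -0.7 -0.8] q [ 0.61  0.32  1.91 -0.    0.91 -0.14]
(0.405, 0.11, 0.18, 22) -> [-0.2449 -0.064   0.0362] [-0.1  0.1 20.7] dist 0.256
```

Emit:
step_arm(
  targets=[
    {"dx":-0.049,"dy":-0.013,"dz":0.007,"rx":0,"ry":0,"rz":4},
    {"dx":-0.098,"dy":-0.026,"dz":0.014,"rx":0,"ry":0,"rz":8},
    {"dx":-0.147,"dy":-0.039,"dz":0.021,"rx":0,"ry":0,"rz":12},
    {"dx":-0.196,"dy":-0.052,"dz":0.029,"rx":0,"ry":0,"rz":16},
    {"dx":-0.245,"dy":-0.064,"dz":0.036,"rx":0,"ry":0,"rz":20.7},
  ],
)

```text
time: 1.4
position: [0.4057, 0.1083, 0.18]
tool_rot: [0.561, 0.828, -0.001, 0.0]
ft_force: [0.3, -0.2, 0.2]
grip_width: 0.0716
```

```bash
python3 -c "
from h import *
plan((.4225,-.096,.10,2.2))"
```

```text
t 1.40 p [0.4057 0.1083 0.18  ] phi 21.78 w 0.0716 F [ 0.3 -0.2  0.2] q [-0.01  0.36  1.99 -0.    0.79 -0.38]
(0.4225, -0.096, 0.1, 2.2) -> [-0.1959 -0.0601  0.0803] [-0.   0.1 19.6] dist 0.220
```

Emit:
step_arm(
  targets=[
    {"dx":-0.045,"dy":-0.014,"dz":0.018,"rx":0,"ry":0,"rz":5},
    {"dx":-0.09,"dy":-0.028,"dz":0.036,"rx":0,"ry":0,"rz":10},
    {"dx":-0.136,"dy":-0.042,"dz":0.055,"rx":0,"ry":0,"rz":15},
    {"dx":-0.196,"dy":-0.06,"dz":0.08,"rx":0,"ry":0,"rz":19.6},
    {"dx":-0.196,"dy":-0.06,"dz":0.08,"rx":0,"ry":0,"rz":19.6},
  ],
)

```text
time: 2.02
position: [0.4237, -0.0999, 0.099]
tool_rot: [0.696, 0.718, -0.001, 0.001]
ft_force: [0.2, 0.4, 0.3]
grip_width: 0.0712
```

Run:
```python
from h import *
from rig import viewer
plan((.4225,-.096,.022,2.2))
c=viewer.camera("wrist"); cv2.imwrite("pics/w1.png",c["img"]); np.savez("w1.npz",**c)
W=world(c); hsv=cv2.cvtColor(c["img"],cv2.COLOR_BGR2HSV)
m=((hsv[...,0]>55)&(hsv[...,0]<90)&(hsv[...,1]>90)&(c["depth"]>0)).astype(np.uint8)
k,l,st,ce=cv2.connectedComponentsWithStats(m)
for i in range(1,k):
    if st[i,4]>300: P=W[l==i]; print(ce[i],st[i,4],np.median(P[:,2]),np.round(rect(P[P[:,2]>.018][:,:2]),3))
```

```text
t 2.02 p [ 0.4237 -0.0999  0.099 ] phi 1.84 w 0.0712 F [0.2 0.4 0.3] q [-0.49  0.55  2.03 -0.    0.57 -0.52]
(0.4225, -0.096, 0.022, 2.2) -> [ 0.0041 -0.001   0.077 ] [ 0.   0.1 -0.4] dist 0.077
[453.48919656 175.91860709] 4767 0.023173292220305796 [ 0.557 -0.078 59.991 36.645 17.979]
[254.64947601 195.32404854] 3626 0.02335708814561109 [ 0.423 -0.093 58.834 35.782  0.978]
[254.58785942 317.18051118] 626 0.009650729026746168 [0. 0. 0. 0. 0.]
[268.88747346 325.84501062] 471 0.022263456801422055 [ 0.43  -0.201 47.792  9.238  6.219]
```

View pics/w1.png

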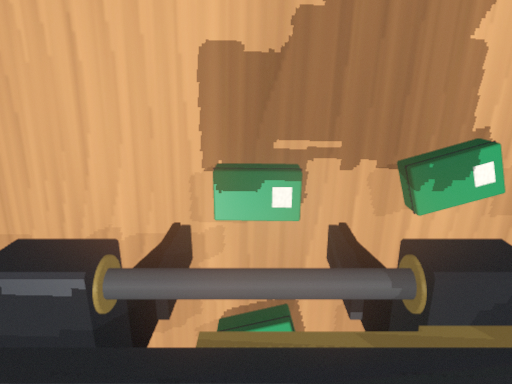

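Emit:
step_arm(
  targets=[
    {"dx":0.005,"dy":-0.001,"dz":0.02,"rx":0,"ry":0,"rz":0},
    {"dx":0.005,"dy":-0.001,"dz":0.045,"rx":0,"ry":0,"rz":0},
    {"dx":0.005,"dy":-0.001,"dz":0.065,"rx":0,"ry":0,"rz":0},
    {"dx":0.005,"dy":-0.001,"dz":0.077,"rx":0,"ry":0,"rz":0},
    {"dx":0.005,"dy":-0.001,"dz":0.077,"rx":0,"ry":0,"rz":0},
  ],
)

```text
time: 2.7
position: [0.4212, -0.0924, 0.0222]
tool_rot: [0.694, 0.72, -0.001, -0.001]
ft_force: [-0.6, -0.2, 0.7]
grip_width: 0.0717
```

Emit:
step_arm(
  targets=[
    {"dx":0,"dy":0,"dz":0,"rx":0,"ry":0,"rz":0},
    {"dx":0,"dy":0,"dz":0,"rx":0,"ry":0,"rz":0},
    {"dx":0,"dy":0,"dz":0,"rx":0,"ry":0,"rz":0},
    {"dx":0,"dy":0,"dz":0,"rx":0,"ry":0,"rz":0},
    {"dx":0,"dy":0,"dz":0,"rx":0,"ry":0,"rz":0},
  ],
  gripper=0.55,
  force=15,
)

```text
time: 3.32
position: [0.4215, -0.0924, 0.0228]
tool_rot: [0.694, 0.72, -0.001, -0.0]
ft_force: [1.0, 1.4, 6.4]
grip_width: 0.0599
```

```bash
python3 -c "
from h import *
plan((.4225,-.096,.15,0),(.4716,.1516,.15,-5.6))"
```

```text
t 3.33 p [ 0.4215 -0.0924  0.0228] phi 2.04 w 0.0599 F [1.  1.4 6.4] q [-0.48  0.72  2.07 -0.    0.36 -0.51]
(0.4225, -0.096, 0.15, 0) -> [-0.0037  0.0007 -0.1272] [-0.1  0.   2. ] dist 0.127
(0.4716, 0.1516, 0.15, -5.6) -> [ 0.242   0.0585 -0.1275] [-0.1  0.   7.6] dist 0.280
```

Emit:
step_arm(
  targets=[
    {"dx":0,"dy":0,"dz":-0.03,"rx":0,"ry":0,"rz":0},
    {"dx":0,"dy":0,"dz":-0.075,"rx":0,"ry":0,"rz":0},
    {"dx":0.03,"dy":0.007,"dz":-0.11,"rx":0,"ry":0,"rz":2},
    {"dx":0.075,"dy":0.018,"dz":-0.12,"rx":0,"ry":0,"rz":4},
    {"dx":0.12,"dy":0.029,"dz":-0.127,"rx":0,"ry":0,"rz":5},
  ],
)

```text
time: 3.95
position: [0.4468, 0.0294, 0.1507]
tool_rot: [0.726, 0.688, -0.0, 0.001]
ft_force: [0.8, -0.2, -0.5]
grip_width: 0.0601
```

```bash
python3 -c "
from h import *
plan((.4716,.1516,.12,-5.6))"
```

```text
t 3.95 p [0.4468 0.0294 0.1507] phi -3.08 w 0.0601 F [ 0.8 -0.2 -0.5] q [-0.18  0.45  1.96 -0.    0.74 -0.13]
(0.4716, 0.1516, 0.12, -5.6) -> [0.1233 0.0181 0.0306] [0.  0.1 2.5] dist 0.128
```

Emit:
step_arm(
  targets=[
    {"dx":0.04,"dy":0.006,"dz":0.005,"rx":0,"ry":0,"rz":1},
    {"dx":0.08,"dy":0.012,"dz":0.01,"rx":0,"ry":0,"rz":2},
    {"dx":0.112,"dy":0.016,"dz":0.02,"rx":0,"ry":0,"rz":2.5},
    {"dx":0.123,"dy":0.018,"dz":0.03,"rx":0,"ry":0,"rz":2.5},
    {"dx":0.123,"dy":0.018,"dz":0.03,"rx":0,"ry":0,"rz":2.5},
  ],
)

```text
time: 4.58
position: [0.4706, 0.1513, 0.1197]
tool_rot: [0.74, 0.672, -0.001, 0.0]
ft_force: [0.6, -0.5, -0.7]
grip_width: 0.0597
```

Run:
```python
from h import *
from rig import viewer
plan((.4716,.1526,.054,-5.6))
c=viewer.camera("wrist"); cv2.imwrite("pics/w2.png",c["img"]); np.savez("w2.npz",**c)
W=world(c); z=W[...,2]
m=((z>.054)&(z<.063)&(W[...,1]>.165)&(W[...,1]<.32)).astype(np.uint8)
P=W[m>0]; print(len(P),np.round(rect(P[:,:2]),3),P[:,:2].min(0),P[:,:2].max(0))
```

```text
t 4.58 p [0.4706 0.1513 0.1197] phi -5.50 w 0.0597 F [ 0.6 -0.5 -0.7] q [ 0.09  0.55  1.87 -0.    0.73  0.18]
(0.4716, 0.1526, 0.054, -5.6) -> [0.0015 0.0009 0.0657] [-0.1  0.1  0.1] dist 0.066
3500 [ 5.24000e-01  2.13000e-01  2.16309e+02  1.15129e+02 -5.05400e+00] [0.41090986 0.16500533] [0.62907841 0.27976256]
```

View pics/w2.png

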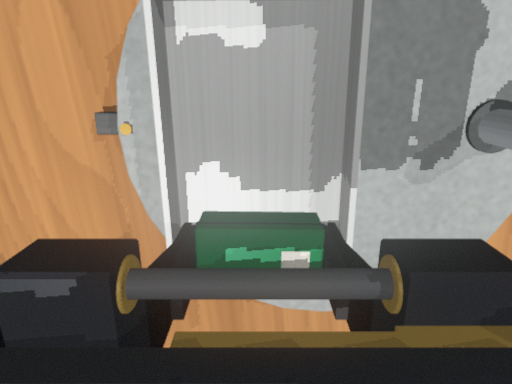

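Emit:
step_arm(
  targets=[
    {"dx":0.001,"dy":0.001,"dz":0.018,"rx":0,"ry":0,"rz":0},
    {"dx":0.001,"dy":0.001,"dz":0.036,"rx":0,"ry":0,"rz":0},
    {"dx":0.001,"dy":0.001,"dz":0.05,"rx":0,"ry":0,"rz":0},
    {"dx":0.001,"dy":0.001,"dz":0.06,"rx":0,"ry":0,"rz":0},
    {"dx":0.001,"dy":0.001,"dz":0.065,"rx":0,"ry":0,"rz":0},
  ],
)

```text
time: 5.25
position: [0.4718, 0.1511, 0.0547]
tool_rot: [0.741, 0.672, -0.001, 0.0]
ft_force: [-0.7, -0.6, 12.6]
grip_width: 0.0601
```

Emit:
step_arm(
  targets=[
    {"dx":0,"dy":0,"dz":0,"rx":0,"ry":0,"rz":0},
    {"dx":0,"dy":0,"dz":0,"rx":0,"ry":0,"rz":0},
    {"dx":0,"dy":0,"dz":0,"rx":0,"ry":0,"rz":0},
    {"dx":0,"dy":0,"dz":0,"rx":0,"ry":0,"rz":0},
    {"dx":0,"dy":0,"dz":0,"rx":0,"ry":0,"rz":0},
  ],
)

```text
time: 5.88
position: [0.4718, 0.1512, 0.0548]
tool_rot: [0.741, 0.672, -0.001, 0.0]
ft_force: [-0.7, -0.2, 0.4]
grip_width: 0.0602
```

Contact was felt at 12.6 N, so the box is on the floor. Release and rise.

Emit:
step_arm(
  targets=[
    {"dx":0,"dy":0,"dz":0,"rx":0,"ry":0,"rz":0},
    {"dx":0,"dy":0,"dz":0,"rx":0,"ry":0,"rz":0},
    {"dx":0,"dy":0,"dz":0,"rx":0,"ry":0,"rz":0},
    {"dx":0,"dy":0,"dz":-0.015,"rx":0,"ry":0,"rz":0},
    {"dx":0,"dy":0,"dz":-0.05,"rx":0,"ry":0,"rz":0},
  ],
  gripper=0.8,
)

```text
time: 6.5
position: [0.4709, 0.1511, 0.1049]
tool_rot: [0.741, 0.672, -0.002, -0.001]
ft_force: [0.7, 0.4, -0.1]
grip_width: 0.0695
```

```bash
python3 -c "
from h import *
plan((.53,.04,.16,-2),(.651,-.084,.12,2))"
```

```text
t 6.50 p [0.4709 0.1511 0.1049] phi -5.59 w 0.0695 F [ 0.7  0.4 -0.1] q [ 0.09  0.58  1.87 -0.    0.69  0.18]
(0.53, 0.04, 0.16, -2) -> [-0.105   0.0694 -0.0551] [-0.3  0.1 -3.6] dist 0.137
(0.651, -0.084, 0.12, 2) -> [-0.2165  0.202  -0.0154] [-0.3  0.1 -7.6] dist 0.297
```

Emit:
step_arm(
  targets=[
    {"dx":0,"dy":0,"dz":-0.04,"rx":0,"ry":0,"rz":0},
    {"dx":-0.04,"dy":0.03,"dz":-0.055,"rx":0,"ry":0,"rz":-1},
    {"dx":-0.08,"dy":0.065,"dz":-0.055,"rx":0,"ry":0,"rz":-3},
    {"dx":-0.12,"dy":0.105,"dz":-0.05,"rx":0,"ry":0,"rz":-5},
    {"dx":-0.16,"dy":0.145,"dz":-0.04,"rx":0,"ry":0,"rz":-7},
  ],
)

```text
time: 7.12
position: [0.6013, -0.0236, 0.1464]
tool_rot: [0.698, 0.716, -0.002, 0.0]
ft_force: [1.1, 0.7, 0.6]
grip_width: 0.0698
```

```bash
python3 -c "
from h import *
plan((.651,-.084,.10,2))"
```

```text
t 7.12 p [ 0.6013 -0.0236  0.1464] phi 1.47 w 0.0698 F [1.1 0.7 0.6] q [-0.22  0.62  1.58 -0.    0.95 -0.25]
(0.651, -0.084, 0.1, 2) -> [-0.0615  0.0483  0.0464] [-0.1  0.1 -0.5] dist 0.091
```

Emit:
step_arm(
  targets=[
    {"dx":-0.03,"dy":0.024,"dz":0.01,"rx":0,"ry":0,"rz":-0.5},
    {"dx":-0.0615,"dy":0.048,"dz":0.025,"rx":0,"ry":0,"rz":-0.5},
    {"dx":-0.0615,"dy":0.048,"dz":0.04,"rx":0,"ry":0,"rz":-0.5},
    {"dx":-0.0615,"dy":0.048,"dz":0.046,"rx":0,"ry":0,"rz":-0.5},
    {"dx":-0.0615,"dy":0.048,"dz":0.046,"rx":0,"ry":0,"rz":-0.5},
  ],
  gripper=0.82,
)

```text
time: 7.75
position: [0.6494, -0.0827, 0.1002]
tool_rot: [0.694, 0.72, -0.002, -0.001]
ft_force: [0.7, 1.5, 0.6]
grip_width: 0.0713
```

```bash
cat > lookw.py <<'E'
import sys
from h import *
from rig import viewer
def look(tag):
    c=viewer.camera("wrist"); cv2.imwrite(f"pics/{tag}.png",c["img"])
    W=world(c); hsv=cv2.cvtColor(c["img"],cv2.COLOR_BGR2HSV)
    m=((hsv[...,0]>55)&(hsv[...,0]<90)&(hsv[...,1]>90)&(c["depth"]>0)&(W[...,2]>.018)).astype(np.uint8)
    k,l,st,ce=cv2.connectedComponentsWithStats(m)
    for i in range(1,k):
        if st[i,4]>300: P=W[l==i]; print(ce[i].round(),st[i,4],np.median(P[:,2]).round(4),np.round(rect(P[:,:2]),3))
E
python3 - <<'E'
from lookw import *
plan((.651,-.084,.022,2)); look("w3")
E
```

```text
t 7.75 p [ 0.6494 -0.0827  0.1002] phi 2.03 w 0.0713 F [0.7 1.5 0.6] q [-0.3   0.74  1.46 -0.    0.95 -0.33]
(0.651, -0.084, 0.022, 2) -> [-0.0012  0.0019  0.0782] [-0.3  0.1  0. ] dist 0.078
[122. 193.] 3734 0.0234 [ 0.558 -0.078 59.781 35.602 18.476]
[257. 201.] 3661 0.0233 [ 0.651 -0.081 58.962 35.872  2.981]
[167. 333.] 885 0.04 [ 6.0200e-01 -1.2900e-01  1.5790e+02  2.3816e+01  7.4722e+01]
```

View pics/w3.png

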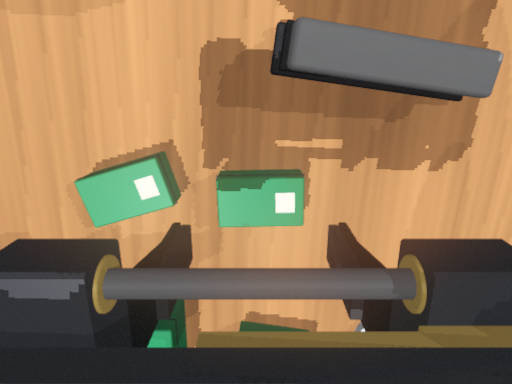

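Emit:
step_arm(
  targets=[
    {"dx":0,"dy":0.002,"dz":0.02,"rx":0,"ry":0,"rz":-0.5},
    {"dx":0,"dy":0.002,"dz":0.045,"rx":0,"ry":0,"rz":-0.5},
    {"dx":0,"dy":0.002,"dz":0.065,"rx":0,"ry":0,"rz":-0.5},
    {"dx":0,"dy":0.002,"dz":0.078,"rx":0,"ry":0,"rz":-0.5},
    {"dx":0,"dy":0.002,"dz":0.078,"rx":0,"ry":0,"rz":-0.5},
  ],
)

```text
time: 8.43
position: [0.6513, -0.0827, 0.0216]
tool_rot: [0.691, 0.723, -0.002, -0.001]
ft_force: [0.3, 0.5, -0.3]
grip_width: 0.0715
```

Emit:
step_arm(
  targets=[
    {"dx":0,"dy":0,"dz":0,"rx":0,"ry":0,"rz":0},
    {"dx":0,"dy":0,"dz":0,"rx":0,"ry":0,"rz":0},
    {"dx":0,"dy":0,"dz":0,"rx":0,"ry":0,"rz":0},
    {"dx":0,"dy":0,"dz":0,"rx":0,"ry":0,"rz":0},
    {"dx":0,"dy":0,"dz":0,"rx":0,"ry":0,"rz":0},
  ],
  gripper=0.55,
)

```text
time: 9.05
position: [0.6516, -0.0828, 0.0222]
tool_rot: [0.691, 0.723, -0.002, -0.001]
ft_force: [-1.2, 0.4, 2.4]
grip_width: 0.0598
```

```bash
python3 -c "
from h import *
plan((.56,.0,.16,0),(.4765,.2025,.13,-5.6))"
```

```text
t 9.05 p [ 0.6516 -0.0828  0.0222] phi 2.55 w 0.0598 F [-1.2  0.4  2.4] q [-0.29  0.85  1.48 -0.    0.81 -0.34]
(0.56, 0.0, 0.16, 0) -> [ 0.0865 -0.0883 -0.1376] [-0.2  0.1  2.5] dist 0.185
(0.4765, 0.2025, 0.13, -5.6) -> [ 0.2926 -0.1626 -0.1077] [-0.2  0.1  8.1] dist 0.352
```

Emit:
step_arm(
  targets=[
    {"dx":0,"dy":0,"dz":-0.03,"rx":0,"ry":0,"rz":0},
    {"dx":0,"dy":0,"dz":-0.075,"rx":0,"ry":0,"rz":0},
    {"dx":0.02,"dy":-0.02,"dz":-0.115,"rx":0,"ry":0,"rz":1},
    {"dx":0.055,"dy":-0.05,"dz":-0.13,"rx":0,"ry":0,"rz":2},
    {"dx":0.095,"dy":-0.075,"dz":-0.138,"rx":0,"ry":0,"rz":3},
  ],
)

```text
time: 9.68
position: [0.5723, 0.0094, 0.1614]
tool_rot: [0.711, 0.704, -0.001, -0.0]
ft_force: [-0.5, -0.2, -0.8]
grip_width: 0.0599
```

```bash
python3 -c "
from h import *
plan((.4765,.2025,.13,-5.6))"
```

```text
t 9.68 p [0.5723 0.0094 0.1614] phi -0.56 w 0.0599 F [-0.5 -0.2 -0.8] q [-0.18  0.56  1.64 -0.    0.94 -0.17]
(0.4765, 0.2025, 0.13, -5.6) -> [ 0.1922 -0.0976  0.0312] [-0.1  0.1  5. ] dist 0.218
```

Emit:
step_arm(
  targets=[
    {"dx":0.045,"dy":-0.022,"dz":0.003,"rx":0,"ry":0,"rz":1},
    {"dx":0.095,"dy":-0.048,"dz":0.006,"rx":0,"ry":0,"rz":2.5},
    {"dx":0.145,"dy":-0.074,"dz":0.014,"rx":0,"ry":0,"rz":4},
    {"dx":0.18,"dy":-0.091,"dz":0.022,"rx":0,"ry":0,"rz":5},
    {"dx":0.192,"dy":-0.0975,"dz":0.031,"rx":0,"ry":0,"rz":5},
  ],
)

```text
time: 10.3
position: [0.4753, 0.204, 0.1299]
tool_rot: [0.74, 0.673, -0.002, -0.0]
ft_force: [-0.5, -1.4, -1.4]
grip_width: 0.06
```

Run:
```python
from lookw import *
plan((.4765,.2025,.054,-5.6)); look("w4")
```

```text
t 10.30 p [0.4753 0.204  0.1299] phi -5.38 w 0.0600 F [-0.5 -1.4 -1.4] q [ 0.19  0.55  1.8  -0.    0.79  0.29]
(0.4765, 0.2025, 0.054, -5.6) -> [-0.0012  0.0015  0.0759] [-0.1  0.1  0.2] dist 0.076
[258. 248.] 3950 0.1312 [ 0.477  0.212 59.561 22.022 -4.659]
```

View pics/w4.png

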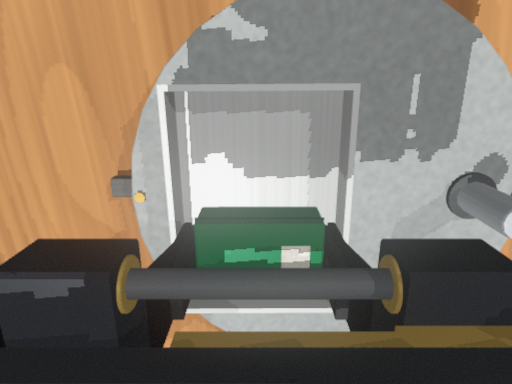

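Run:
```python
from rig import viewer
import cv2
o=[]
for n,(a,b,c,d) in {"scene":(120,260,290,440),"side":(90,200,150,310)}.items():
    i=viewer.camera(n)["img"][a:b,c:d]; o.append(cv2.resize(i,(400,360),interpolation=cv2.INTER_CUBIC))
cv2.imwrite("pics/c4.png",cv2.hconcat(o))
```

```text
(no output)
```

View pics/c4.png

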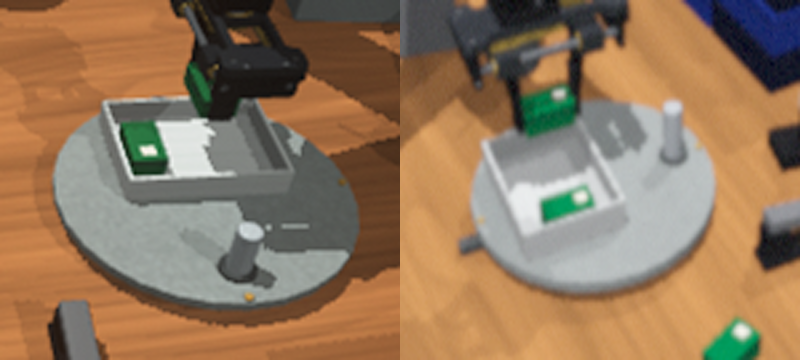

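The first box lies flat in the near end of the tray (scene crop (143,150)); the second is held above the middle. Descend.

Emit:
step_arm(
  targets=[
    {"dx":-0.001,"dy":0.0015,"dz":0.022,"rx":0,"ry":0,"rz":0},
    {"dx":-0.001,"dy":0.0015,"dz":0.045,"rx":0,"ry":0,"rz":0},
    {"dx":-0.001,"dy":0.0015,"dz":0.06,"rx":0,"ry":0,"rz":0},
    {"dx":-0.001,"dy":0.0015,"dz":0.07,"rx":0,"ry":0,"rz":0},
    {"dx":-0.001,"dy":0.0015,"dz":0.0755,"rx":0,"ry":0,"rz":0},
  ],
)

```text
time: 11.08
position: [0.4783, 0.2004, 0.0539]
tool_rot: [0.74, 0.672, -0.002, 0.0]
ft_force: [-0.2, -2.4, 16.9]
grip_width: 0.06
```

Emit:
step_arm(
  targets=[
    {"dx":0,"dy":0,"dz":0,"rx":0,"ry":0,"rz":0},
    {"dx":0,"dy":0,"dz":0,"rx":0,"ry":0,"rz":0},
    {"dx":0,"dy":0,"dz":0,"rx":0,"ry":0,"rz":0},
    {"dx":0,"dy":0,"dz":0,"rx":0,"ry":0,"rz":0},
    {"dx":0,"dy":0,"dz":0,"rx":0,"ry":0,"rz":0},
  ],
)

```text
time: 11.7
position: [0.4783, 0.2004, 0.054]
tool_rot: [0.74, 0.672, -0.002, 0.0]
ft_force: [0.4, 0.1, -0.7]
grip_width: 0.0598
```

Emit:
step_arm(
  targets=[
    {"dx":0,"dy":0,"dz":0,"rx":0,"ry":0,"rz":0},
    {"dx":0,"dy":0,"dz":0,"rx":0,"ry":0,"rz":0},
    {"dx":0,"dy":0,"dz":0,"rx":0,"ry":0,"rz":0},
    {"dx":0,"dy":0,"dz":-0.015,"rx":0,"ry":0,"rz":0},
    {"dx":0,"dy":0,"dz":-0.05,"rx":0,"ry":0,"rz":0},
  ],
  gripper=0.8,
)

```text
time: 12.32
position: [0.4775, 0.2004, 0.1041]
tool_rot: [0.74, 0.672, -0.003, -0.001]
ft_force: [-0.1, 0.4, 0.6]
grip_width: 0.0692
```

```bash
python3 -c "
from h import *
plan((.5575,-.080,.12,18))"
```

```text
t 12.32 p [0.4775 0.2004 0.1041] phi -5.53 w 0.0692 F [-0.1  0.4  0.6] q [ 0.18  0.6   1.81 -0.    0.73  0.28]
(0.5575, -0.08, 0.12, 18) -> [-0.2714  0.1066 -0.0154] [ -0.3   0.2 -23.5] dist 0.292
```

Emit:
step_arm(
  targets=[
    {"dx":0,"dy":0,"dz":-0.04,"rx":0,"ry":0,"rz":0},
    {"dx":-0.045,"dy":0.018,"dz":-0.055,"rx":0,"ry":0,"rz":-4},
    {"dx":-0.1,"dy":0.04,"dz":-0.055,"rx":0,"ry":0,"rz":-9},
    {"dx":-0.155,"dy":0.061,"dz":-0.045,"rx":0,"ry":0,"rz":-14},
    {"dx":-0.21,"dy":0.082,"dz":-0.03,"rx":0,"ry":0,"rz":-19},
  ],
)

```text
time: 12.95
position: [0.5401, -0.0183, 0.136]
tool_rot: [0.618, 0.786, -0.002, 0.0]
ft_force: [0.7, 0.4, -0.4]
grip_width: 0.0695
```

```bash
python3 -c "
from h import *
plan((.5575,-.080,.1,18))"
```

```text
t 12.95 p [ 0.5401 -0.0183  0.136 ] phi 13.65 w 0.0695 F [ 0.7  0.4 -0.4] q [-0.24  0.57  1.74 -0.01  0.84 -0.47]
(0.5575, -0.08, 0.1, 18) -> [-0.0639  0.0025  0.0362] [-0.2  0.2 -4.3] dist 0.073
```

Emit:
step_arm(
  targets=[
    {"dx":-0.04,"dy":0.001,"dz":0.01,"rx":0,"ry":0,"rz":-3},
    {"dx":-0.064,"dy":0.0025,"dz":0.025,"rx":0,"ry":0,"rz":-4.3},
    {"dx":-0.064,"dy":0.0025,"dz":0.036,"rx":0,"ry":0,"rz":-4.3},
    {"dx":-0.064,"dy":0.0025,"dz":0.036,"rx":0,"ry":0,"rz":-4.3},
    {"dx":-0.064,"dy":0.0025,"dz":0.036,"rx":0,"ry":0,"rz":-4.3},
  ],
  gripper=0.82,
)

```text
time: 13.58
position: [0.5572, -0.0787, 0.1007]
tool_rot: [0.588, 0.809, -0.002, 0.0]
ft_force: [1.0, 0.4, 0.1]
grip_width: 0.0714
```

Run:
```python
from lookw import *
plan((.5575,-.080,.022,18)); look("w5")
```

```text
t 13.57 p [ 0.5572 -0.0787  0.1007] phi 18.04 w 0.0714 F [1.  0.4 0.1] q [-0.34  0.65  1.7  -0.01  0.79 -0.65]
(0.5575, -0.08, 0.022, 18) -> [-0.0011  0.0001  0.0787] [-0.2  0.2  0. ] dist 0.079
[256. 202.] 3512 0.0233 [ 0.558 -0.078 58.919 35.495 19.211]
[207. 324.] 1904 0.0331 [  0.535  -0.128 127.983  63.422 -66.169]
```

View pics/w5.png

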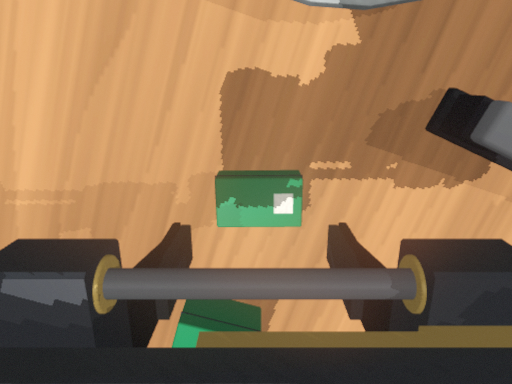

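Emit:
step_arm(
  targets=[
    {"dx":-0.001,"dy":0,"dz":0.02,"rx":0,"ry":0,"rz":-0.5},
    {"dx":-0.001,"dy":0,"dz":0.045,"rx":0,"ry":0,"rz":-0.5},
    {"dx":-0.001,"dy":0,"dz":0.065,"rx":0,"ry":0,"rz":-0.5},
    {"dx":-0.001,"dy":0,"dz":0.0785,"rx":0,"ry":0,"rz":-0.5},
    {"dx":-0.001,"dy":0,"dz":0.0785,"rx":0,"ry":0,"rz":-0.5},
  ],
)

```text
time: 14.25
position: [0.5572, -0.0795, 0.0218]
tool_rot: [0.584, 0.812, -0.002, -0.0]
ft_force: [-0.3, 0.5, 0.3]
grip_width: 0.0713
```

Emit:
step_arm(
  targets=[
    {"dx":0,"dy":0,"dz":0,"rx":0,"ry":0,"rz":0},
    {"dx":0,"dy":0,"dz":0,"rx":0,"ry":0,"rz":0},
    {"dx":0,"dy":0,"dz":0,"rx":0,"ry":0,"rz":0},
    {"dx":0,"dy":0,"dz":0,"rx":0,"ry":0,"rz":0},
    {"dx":0,"dy":0,"dz":0,"rx":0,"ry":0,"rz":0},
  ],
  gripper=0.55,
)

```text
time: 14.88
position: [0.5577, -0.0795, 0.0226]
tool_rot: [0.584, 0.812, -0.002, 0.0]
ft_force: [-0.3, 1.5, 5.9]
grip_width: 0.0603
```

```bash
python3 -c "
from h import *
plan((.4814,.2511,.13,-5.6))"
```

```text
t 14.88 p [ 0.5577 -0.0795  0.0226] phi 18.58 w 0.0603 F [-0.3  1.5  5.9] q [-0.34  0.78  1.73 -0.01  0.63 -0.66]
(0.4814, 0.2511, 0.13, -5.6) -> [ 0.3374  0.0327 -0.1085] [-0.1  0.2 24.2] dist 0.356
```

Emit:
step_arm(
  targets=[
    {"dx":0,"dy":0,"dz":-0.03,"rx":0,"ry":0,"rz":0},
    {"dx":0,"dy":0,"dz":-0.075,"rx":0,"ry":0,"rz":0},
    {"dx":0.03,"dy":0.003,"dz":-0.115,"rx":0,"ry":0,"rz":4},
    {"dx":0.075,"dy":0.007,"dz":-0.13,"rx":0,"ry":0,"rz":8},
    {"dx":0.125,"dy":0.012,"dz":-0.138,"rx":0,"ry":0,"rz":13},
  ],
)

```text
time: 15.5
position: [0.5298, 0.0438, 0.1613]
tool_rot: [0.673, 0.739, -0.001, 0.001]
ft_force: [-0.1, 0.8, -0.9]
grip_width: 0.0601
```

```bash
python3 -c "
from h import *
plan((.4814,.2515,.13,-5.6))"
```

```text
t 15.50 p [0.5298 0.0438 0.1613] phi 5.33 w 0.0601 F [-0.1  0.8 -0.9] q [-0.13  0.52  1.74 -0.01  0.88 -0.22]
(0.4814, 0.2515, 0.13, -5.6) -> [ 0.2114 -0.0289  0.0305] [ 0.   0.2 10.9] dist 0.216
```

Emit:
step_arm(
  targets=[
    {"dx":0.05,"dy":-0.007,"dz":0.002,"rx":0,"ry":0,"rz":2.5},
    {"dx":0.105,"dy":-0.014,"dz":0.005,"rx":0,"ry":0,"rz":5.5},
    {"dx":0.16,"dy":-0.022,"dz":0.012,"rx":0,"ry":0,"rz":8.5},
    {"dx":0.198,"dy":-0.027,"dz":0.02,"rx":0,"ry":0,"rz":10.9},
    {"dx":0.211,"dy":-0.029,"dz":0.03,"rx":0,"ry":0,"rz":10.9},
  ],
)

```text
time: 16.12
position: [0.4805, 0.2529, 0.13]
tool_rot: [0.74, 0.673, -0.001, 0.002]
ft_force: [-0.2, -0.6, 0.2]
grip_width: 0.0597
```

Run:
```python
from lookw import *
plan((.4814,.2511,.054,-5.6)); look("w6")
```

```text
t 16.12 p [0.4805 0.2529 0.13  ] phi -5.38 w 0.0597 F [-0.2 -0.6  0.2] q [ 0.28  0.58  1.74 -0.01  0.83  0.38]
(0.4814, 0.2511, 0.054, -5.6) -> [-0.0014  0.0011  0.076 ] [0.  0.2 0.2] dist 0.076
[257. 249.] 3602 0.1307 [ 0.482  0.259 59.674 20.387 -4.721]
[259. 315.] 2181 0.0548 [  0.481   0.213 129.218  58.606  82.95 ]
```

View pics/w6.png

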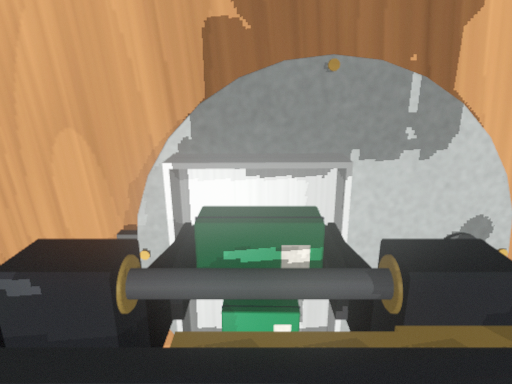

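Emit:
step_arm(
  targets=[
    {"dx":-0.001,"dy":0,"dz":0.022,"rx":0,"ry":0,"rz":0},
    {"dx":-0.001,"dy":0,"dz":0.045,"rx":0,"ry":0,"rz":0},
    {"dx":-0.001,"dy":0,"dz":0.06,"rx":0,"ry":0,"rz":0},
    {"dx":-0.001,"dy":0,"dz":0.07,"rx":0,"ry":0,"rz":0},
    {"dx":-0.001,"dy":0,"dz":0.0755,"rx":0,"ry":0,"rz":0},
  ],
)

```text
time: 16.8
position: [0.4797, 0.2512, 0.0537]
tool_rot: [0.74, 0.673, -0.002, 0.001]
ft_force: [-2.9, -0.3, 19.8]
grip_width: 0.0601
```

Emit:
step_arm(
  targets=[
    {"dx":0,"dy":0,"dz":0,"rx":0,"ry":0,"rz":0},
    {"dx":0,"dy":0,"dz":0,"rx":0,"ry":0,"rz":0},
    {"dx":0,"dy":0,"dz":0,"rx":0,"ry":0,"rz":0},
    {"dx":0,"dy":0,"dz":0,"rx":0,"ry":0,"rz":0},
    {"dx":0,"dy":0,"dz":0,"rx":0,"ry":0,"rz":0},
  ],
)

```text
time: 17.42
position: [0.4797, 0.2512, 0.0537]
tool_rot: [0.74, 0.673, -0.002, 0.001]
ft_force: [0.9, -0.3, -0.1]
grip_width: 0.06
```

Emit:
step_arm(
  targets=[
    {"dx":0,"dy":0,"dz":0,"rx":0,"ry":0,"rz":0},
    {"dx":0,"dy":0,"dz":0,"rx":0,"ry":0,"rz":0},
    {"dx":0,"dy":0,"dz":0,"rx":0,"ry":0,"rz":0},
    {"dx":0,"dy":0,"dz":-0.015,"rx":0,"ry":0,"rz":0},
    {"dx":0,"dy":0,"dz":-0.05,"rx":0,"ry":0,"rz":0},
  ],
  gripper=0.8,
)

```text
time: 18.05
position: [0.4788, 0.2511, 0.1037]
tool_rot: [0.74, 0.673, -0.004, 0.0]
ft_force: [0.9, 1.0, -0.9]
grip_width: 0.0701
```

Run:
```python
from h import *
plan((.6355,.185,.16,84),(.6355,.185,.16,-96),(.6355,.185,.16,264))
```

```text
t 18.05 p [0.4788 0.2511 0.1037] phi -5.45 w 0.0701 F [ 0.9  1.  -0.9] q [ 0.28  0.62  1.76 -0.01  0.77  0.38]
(0.6355, 0.185, 0.16, 84) -> [-0.0513  0.1619 -0.0568] [ -0.5   0.  -89.4] dist 0.179
(0.6355, 0.185, 0.16, -96) -> [-0.0513  0.1619 -0.0568] [ 0.   0.5 90.5] dist 0.179
(0.6355, 0.185, 0.16, 264) -> [-0.0513  0.1619 -0.0568] [ 0.   0.5 90.5] dist 0.179
```

Emit:
step_arm(
  targets=[
    {"dx":0,"dy":0,"dz":-0.04,"rx":0,"ry":0,"rz":0},
    {"dx":-0.005,"dy":0.015,"dz":-0.056,"rx":0,"ry":0,"rz":10},
    {"dx":-0.015,"dy":0.045,"dz":-0.056,"rx":0,"ry":0,"rz":20},
    {"dx":-0.025,"dy":0.08,"dz":-0.056,"rx":0,"ry":0,"rz":30},
    {"dx":-0.035,"dy":0.11,"dz":-0.056,"rx":0,"ry":0,"rz":40},
  ],
  gripper=0.8,
)

```text
time: 18.68
position: [0.5866, 0.2057, 0.1608]
tool_rot: [0.926, 0.376, -0.003, 0.002]
ft_force: [0.2, -0.3, 0.2]
grip_width: 0.07
```

Run:
```python
from h import *
plan((.6355,.185,.15,-95.7))
```

```text
t 18.68 p [0.5866 0.2057 0.1608] phi -45.78 w 0.0700 F [ 0.2 -0.3  0.2] q [ 0.16  0.62  1.51 -0.01  1.01  0.96]
(0.6355, 0.185, 0.15, -95.7) -> [0.0206 0.0489 0.0107] [ 0.2  0.3 49.9] dist 0.054
```

Meanwhile check the tray from the fixed cameras after this move.

Emit:
step_arm(
  targets=[
    {"dx":0.005,"dy":0.012,"dz":0.003,"rx":0,"ry":0,"rz":10},
    {"dx":0.01,"dy":0.025,"dz":0.006,"rx":0,"ry":0,"rz":20},
    {"dx":0.015,"dy":0.037,"dz":0.01,"rx":0,"ry":0,"rz":30},
    {"dx":0.02,"dy":0.049,"dz":0.01,"rx":0,"ry":0,"rz":40},
    {"dx":0.0205,"dy":0.049,"dz":0.01,"rx":0,"ry":0,"rz":50},
  ],
)

```text
time: 19.3
position: [0.6365, 0.1843, 0.1518]
tool_rot: [0.999, -0.054, -0.001, 0.003]
ft_force: [0.4, 0.1, 0.5]
grip_width: 0.0695
```

Run:
```python
from h import *
from rig import viewer
o=[]
for n,(a,b,c,d) in {"scene":(120,260,290,440),"side":(90,200,150,310),"wrist":(0,384,0,512)}.items():
    C=viewer.camera(n); i=C["img"][a:b,c:d]
    if n=="wrist": cv2.imwrite("pics/w7.png",i)
    else: o.append(cv2.resize(i,(400,360),interpolation=cv2.INTER_CUBIC))
    W=world(C); hsv=cv2.cvtColor(C["img"],cv2.COLOR_BGR2HSV)
    m=((hsv[...,0]>55)&(hsv[...,0]<90)&(hsv[...,1]>90)&(C["depth"]>0)&(abs(W[...,2]-.056)<.006)&(W[...,1]>0.05)&(W[...,1]<.35)&(W[...,0]>.35)&(W[...,0]<.75)).astype(np.uint8)
    k,l,st,ce=cv2.connectedComponentsWithStats(m)
    for j in range(1,k):
        if st[j,4]>40: P=W[l==j]; print(n,ce[j].round(),st[j,4],np.median(P[:,2]).round(4),np.round(rect(P[:,:2]),3))
    m=(abs(W[...,2]-.083)<.005)&(W[...,0]>.58)&(W[...,0]<.7)&(W[...,1]>.12)&(W[...,1]<.25)
    P=W[m]
    if len(P): print(n,"handle",len(P),P.mean(0).round(4),np.round(cv2.minEnclosingCircle(P[:,:2].astype(np.float32)*1000)[0],1))
cv2.imwrite("pics/c7.png",cv2.hconcat(o))
plan((.6355,.185,.058,-95.7))
```

```text
scene [343. 174.] 177 0.057 [  0.473   0.147  60.157  35.177 -10.526]
scene handle 71 [0.6365 0.1848 0.083 ] [635.4 185.9]
side [207. 139.] 225 0.0545 [ 0.478  0.223 88.08  56.369 85.23 ]
side [214. 152.] 114 0.055 [ 0.471  0.148 56.338 38.307 -2.398]
side handle 29 [0.6348 0.1825 0.0813] [633.5 183.5]
wrist [186. 342.] 132 0.0547 [ 0.51   0.261 11.844  6.634 86.766]
wrist handle 914 [0.637  0.1863 0.082 ] [636.1 186.4]
t 19.45 p [0.6354 0.1848 0.1516] phi -95.62 w 0.0698 F [-0.2  0.2 -0.2] q [ 0.12  0.68  1.41 -0.01  1.06  1.79]
(0.6355, 0.185, 0.058, -95.7) -> [ 0.0003 -0.0007  0.0936] [0.3 0.1 0.1] dist 0.094
```

View pics/c7.png

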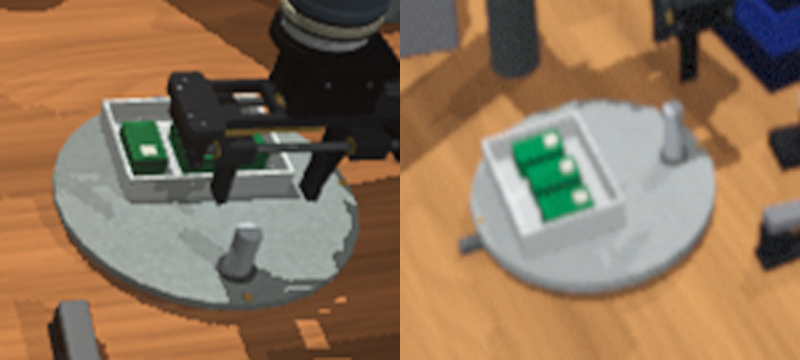

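View pics/w7.png

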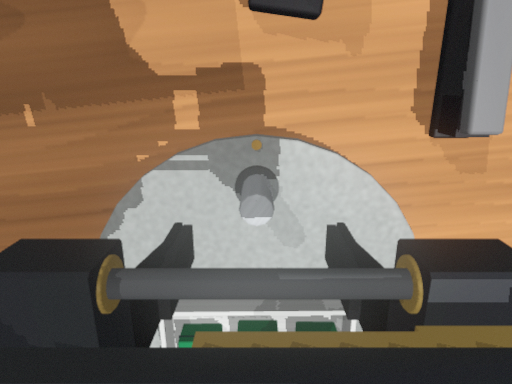

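Emit:
step_arm(
  targets=[
    {"dx":0,"dy":0,"dz":0.025,"rx":0,"ry":0,"rz":0},
    {"dx":0,"dy":0,"dz":0.05,"rx":0,"ry":0,"rz":0},
    {"dx":0,"dy":0,"dz":0.075,"rx":0,"ry":0,"rz":0},
    {"dx":0,"dy":0,"dz":0.092,"rx":0,"ry":0,"rz":0},
    {"dx":0,"dy":0,"dz":0.092,"rx":0,"ry":0,"rz":0},
  ],
  gripper=0.8,
)

```text
time: 20.08
position: [0.634, 0.1843, 0.0585]
tool_rot: [0.999, -0.048, -0.003, 0.003]
ft_force: [-1.0, -0.7, -0.3]
grip_width: 0.0698
```

Emit:
step_arm(
  targets=[
    {"dx":0,"dy":0,"dz":0,"rx":0,"ry":0,"rz":0},
    {"dx":0,"dy":0,"dz":0,"rx":0,"ry":0,"rz":0},
    {"dx":0,"dy":0,"dz":0,"rx":0,"ry":0,"rz":0},
    {"dx":0,"dy":0,"dz":0,"rx":0,"ry":0,"rz":0},
    {"dx":0,"dy":0,"dz":0,"rx":0,"ry":0,"rz":0},
  ],
  gripper=0.2,
  force=15,
)

```text
time: 20.7
position: [0.6341, 0.1845, 0.0586]
tool_rot: [0.999, -0.048, -0.003, 0.003]
ft_force: [1.3, 6.0, 0.7]
grip_width: 0.0278
```

```bash
cat > arc.py <<'E'
from h import *
def arc(rows, z=.06):
    # rows: handle angles in deg relative to start (0..90)
    a=np.array([.528,.1962]); 
    w=[]
    for g in rows:
        t=np.radians(-5.7+g); w.append((*(a+.108*np.array([np.cos(t),np.sin(t)])).round(4),z,-95.7+g))
    plan(*w)
E
python3 - <<'E'
from arc import *
arc([2,4,7,10,14])
E
```

```text
t 20.70 p [0.6341 0.1845 0.0586] phi -95.55 w 0.0278 F [1.3 6.  0.7] q [ 0.12  0.8   1.46 -0.01  0.89  1.79]
(np.float64(0.6358), np.float64(0.1892), 0.06, -93.7) -> [ 0.0012 -0.0049 -0.0014] [ 0.3  0.3 -1.9] dist 0.005
(np.float64(0.636), np.float64(0.193), 0.06, -91.7) -> [ 0.001  -0.0087 -0.0014] [ 0.3  0.3 -3.9] dist 0.009
(np.float64(0.636), np.float64(0.1987), 0.06, -88.7) -> [ 0.0005 -0.0143 -0.0015] [ 0.3  0.3 -6.9] dist 0.014
(np.float64(0.6357), np.float64(0.2043), 0.06, -85.7) -> [-0.0004 -0.0199 -0.0015] [ 0.3  0.3 -9.9] dist 0.020
(np.float64(0.6349), np.float64(0.2118), 0.06, -81.7) -> [-0.0019 -0.0273 -0.0015] [  0.3   0.3 -13.9] dist 0.027
```

Emit:
step_arm(
  targets=[
    {"dx":0,"dy":0,"dz":-0.001,"rx":0,"ry":0,"rz":0},
    {"dx":0,"dy":0,"dz":-0.001,"rx":0,"ry":0,"rz":0},
    {"dx":0,"dy":0,"dz":-0.001,"rx":0,"ry":0,"rz":0},
    {"dx":0,"dy":-0.003,"dz":-0.001,"rx":0,"ry":0,"rz":-1},
    {"dx":0,"dy":-0.006,"dz":-0.001,"rx":0,"ry":0,"rz":-3},
  ],
)

```text
time: 21.32
position: [0.6346, 0.1903, 0.0589]
tool_rot: [1.0, -0.021, -0.003, 0.003]
ft_force: [2.5, -0.5, -9.3]
grip_width: 0.0234
```

Run:
```python
from arc import *
arc([6,9,13,17,21])
```

```text
t 21.32 p [0.6346 0.1903 0.0589] phi -92.45 w 0.0234 F [ 2.5 -0.5 -9.3] q [ 0.12  0.81  1.45 -0.01  0.89  1.74]
(np.float64(0.636), np.float64(0.1968), 0.06, -89.7) -> [ 0.0011 -0.0066 -0.0011] [ 0.3  0.4 -2.7] dist 0.007
(np.float64(0.6358), np.float64(0.2024), 0.06, -86.7) -> [ 0.0007 -0.0121 -0.0012] [ 0.3  0.4 -5.7] dist 0.012
(np.float64(0.6351), np.float64(0.2099), 0.06, -82.7) -> [-0.0004 -0.0196 -0.0012] [ 0.3  0.4 -9.7] dist 0.020
(np.float64(0.6339), np.float64(0.2174), 0.06, -78.7) -> [-0.0019 -0.027  -0.0012] [  0.3   0.4 -13.7] dist 0.027
(np.float64(0.6322), np.float64(0.2247), 0.06, -74.7) -> [-0.0039 -0.0343 -0.0013] [  0.3   0.4 -17.7] dist 0.035
```

Emit:
step_arm(
  targets=[
    {"dx":0,"dy":-0.0065,"dz":0,"rx":0,"ry":0,"rz":-2.7},
    {"dx":0,"dy":-0.012,"dz":0,"rx":0,"ry":0,"rz":-5.7},
    {"dx":-0.001,"dy":-0.0195,"dz":0,"rx":0,"ry":0,"rz":-9.7},
    {"dx":-0.0025,"dy":-0.027,"dz":0,"rx":0,"ry":0,"rz":-13.7},
    {"dx":-0.0045,"dy":-0.034,"dz":0,"rx":0,"ry":0,"rz":-17.7},
  ],
)

```text
time: 21.95
position: [0.6314, 0.2238, 0.0589]
tool_rot: [0.991, 0.135, -0.004, 0.003]
ft_force: [0.9, -3.4, -4.2]
grip_width: 0.0232
```

Run:
```python
from arc import *
arc([25,29,33,37,41],.059)
```

```text
t 21.95 p [0.6314 0.2238 0.0589] phi -74.53 w 0.0232 F [ 0.9 -3.4 -4.2] q [ 0.18  0.81  1.43 -0.01  0.91  1.48]
(np.float64(0.6299), np.float64(0.2319), 0.059, -70.7) -> [ 0.0007 -0.0082 -0.0002] [ 0.3  0.5 -3.8] dist 0.008
(np.float64(0.6272), np.float64(0.2389), 0.059, -66.7) -> [-0.0001 -0.0157 -0.0002] [ 0.2  0.5 -7.8] dist 0.016
(np.float64(0.624), np.float64(0.2457), 0.059, -62.7) -> [-0.0013 -0.0231 -0.0002] [  0.2   0.5 -11.8] dist 0.023
(np.float64(0.6203), np.float64(0.2523), 0.059, -58.7) -> [-0.0031 -0.0304 -0.0002] [  0.2   0.5 -15.8] dist 0.031
(np.float64(0.6161), np.float64(0.2586), 0.059, -54.7) -> [-0.0055 -0.0376 -0.0003] [  0.2   0.5 -19.8] dist 0.038
```

Emit:
step_arm(
  targets=[
    {"dx":0,"dy":-0.008,"dz":0,"rx":0,"ry":0,"rz":-3.8},
    {"dx":-0.0005,"dy":-0.0155,"dz":0,"rx":0,"ry":0,"rz":-7.8},
    {"dx":-0.0018,"dy":-0.023,"dz":0,"rx":0,"ry":0,"rz":-11.8},
    {"dx":-0.0036,"dy":-0.0305,"dz":0,"rx":0,"ry":0,"rz":-15.8},
    {"dx":-0.006,"dy":-0.0375,"dz":0,"rx":0,"ry":0,"rz":-19.8},
  ],
)

```text
time: 22.58
position: [0.6158, 0.2583, 0.0589]
tool_rot: [0.952, 0.305, -0.004, 0.003]
ft_force: [1.3, -0.5, -6.5]
grip_width: 0.0234
```

Run:
```python
from arc import *
arc([45,49,53,57,61],.059)
```

```text
t 22.57 p [0.6158 0.2583 0.0589] phi -54.52 w 0.0234 F [ 1.3 -0.5 -6.5] q [ 0.23  0.81  1.43 -0.01  0.9   1.19]
(np.float64(0.6116), np.float64(0.2646), 0.059, -50.7) -> [ 0.0003 -0.0076 -0.0001] [ 0.1  0.5 -3.8] dist 0.008
(np.float64(0.6066), np.float64(0.2703), 0.059, -46.7) -> [-0.0005 -0.0151 -0.0001] [ 0.1  0.6 -7.8] dist 0.015
(np.float64(0.6012), np.float64(0.2756), 0.059, -42.7) -> [-0.0018 -0.0226 -0.0001] [  0.1   0.6 -11.8] dist 0.023
(np.float64(0.5955), np.float64(0.2805), 0.059, -38.7) -> [-0.0036 -0.0299 -0.0001] [  0.1   0.6 -15.8] dist 0.030
(np.float64(0.5895), np.float64(0.285), 0.059, -34.7) -> [-0.0059 -0.037  -0.0001] [  0.1   0.6 -19.8] dist 0.038
```

Emit:
step_arm(
  targets=[
    {"dx":0,"dy":-0.0075,"dz":0,"rx":0,"ry":0,"rz":-3.8},
    {"dx":-0.0006,"dy":-0.015,"dz":0,"rx":0,"ry":0,"rz":-7.8},
    {"dx":-0.0018,"dy":-0.0225,"dz":0,"rx":0,"ry":0,"rz":-11.8},
    {"dx":-0.0036,"dy":-0.03,"dz":0,"rx":0,"ry":0,"rz":-15.8},
    {"dx":-0.006,"dy":-0.037,"dz":0,"rx":0,"ry":0,"rz":-19.8},
  ],
)

```text
time: 23.2
position: [0.5886, 0.2857, 0.0589]
tool_rot: [0.885, 0.466, -0.005, 0.002]
ft_force: [0.8, 1.4, -6.2]
grip_width: 0.0237
```

Run:
```python
from arc import *
arc([65,69,73,77,81],.059)
```

```text
t 23.20 p [0.5886 0.2857 0.0589] phi -34.46 w 0.0237 F [ 0.8  1.4 -6.2] q [ 0.28  0.8   1.47 -0.01  0.88  0.89]
(np.float64(0.5831), np.float64(0.2891), 0.059, -30.700000000000003) -> [-0.0003 -0.0065 -0.0001] [-0.1  0.6 -3.8] dist 0.007
(np.float64(0.5765), np.float64(0.2927), 0.059, -26.700000000000003) -> [-0.001  -0.014  -0.0001] [-0.1  0.6 -7.8] dist 0.014
(np.float64(0.5697), np.float64(0.2958), 0.059, -22.700000000000003) -> [-0.0023 -0.0213 -0.0001] [ -0.1   0.6 -11.8] dist 0.021
(np.float64(0.5626), np.float64(0.2985), 0.059, -18.700000000000003) -> [-0.0041 -0.0287 -0.    ] [ -0.2   0.6 -15.8] dist 0.029
(np.float64(0.5554), np.float64(0.3007), 0.059, -14.700000000000003) -> [-0.0064 -0.0359 -0.    ] [ -0.2   0.6 -19.8] dist 0.036
```

Emit:
step_arm(
  targets=[
    {"dx":-0.0003,"dy":-0.0065,"dz":0,"rx":0,"ry":0,"rz":-3.8},
    {"dx":-0.001,"dy":-0.014,"dz":0,"rx":0,"ry":0,"rz":-7.8},
    {"dx":-0.0023,"dy":-0.0215,"dz":0,"rx":0,"ry":0,"rz":-11.8},
    {"dx":-0.0041,"dy":-0.0285,"dz":0,"rx":0,"ry":0,"rz":-15.8},
    {"dx":-0.0064,"dy":-0.036,"dz":0,"rx":0,"ry":0,"rz":-19.8},
  ],
)

```text
time: 23.82
position: [0.5545, 0.3015, 0.0589]
tool_rot: [0.79, 0.613, -0.005, 0.001]
ft_force: [-0.1, 1.0, -8.0]
grip_width: 0.0236
```

Run:
```python
from arc import *
arc([84,87,90],.059)
```

```text
t 23.82 p [0.5545 0.3015 0.0589] phi -14.40 w 0.0236 F [-0.1  1.  -8. ] q [ 0.32  0.78  1.53 -0.01  0.84  0.58]
(np.float64(0.5499), np.float64(0.302), 0.059, -11.700000000000003) -> [-0.0007 -0.0046 -0.    ] [-0.3  0.5 -2.7] dist 0.005
(np.float64(0.5443), np.float64(0.303), 0.059, -8.700000000000003) -> [-0.0011 -0.0103 -0.    ] [-0.3  0.5 -5.7] dist 0.010
(np.float64(0.5387), np.float64(0.3037), 0.059, -5.700000000000003) -> [-0.0018 -0.0159  0.    ] [-0.3  0.5 -8.7] dist 0.016
```

Emit:
step_arm(
  targets=[
    {"dx":-0.0004,"dy":-0.005,"dz":0,"rx":0,"ry":0,"rz":-2.7},
    {"dx":-0.001,"dy":-0.0105,"dz":0,"rx":0,"ry":0,"rz":-5.7},
    {"dx":-0.0018,"dy":-0.016,"dz":0,"rx":0,"ry":0,"rz":-8.7},
    {"dx":-0.0018,"dy":-0.016,"dz":0,"rx":0,"ry":0,"rz":-8.7},
    {"dx":-0.0018,"dy":-0.016,"dz":0,"rx":0,"ry":0,"rz":-8.7},
  ],
)

```text
time: 24.45
position: [0.5385, 0.3046, 0.059]
tool_rot: [0.741, 0.671, -0.005, -0.0]
ft_force: [0.7, 5.4, -8.5]
grip_width: 0.0233
```

Emit:
step_arm(
  targets=[
    {"dx":0,"dy":0,"dz":0,"rx":0,"ry":0,"rz":0},
    {"dx":0,"dy":0,"dz":0,"rx":0,"ry":0,"rz":0},
    {"dx":0,"dy":0,"dz":0,"rx":0,"ry":0,"rz":0},
    {"dx":0,"dy":0,"dz":0,"rx":0,"ry":0,"rz":0},
    {"dx":0,"dy":0,"dz":0,"rx":0,"ry":0,"rz":0},
  ],
  gripper=0.7,
)

```text
time: 25.08
position: [0.5386, 0.3044, 0.0592]
tool_rot: [0.742, 0.671, -0.005, -0.0]
ft_force: [0.4, 0.8, -0.2]
grip_width: 0.0593
```

Emit:
step_arm(
  targets=[
    {"dx":0,"dy":0,"dz":0,"rx":0,"ry":0,"rz":0},
    {"dx":0,"dy":0,"dz":-0.015,"rx":0,"ry":0,"rz":0},
    {"dx":0,"dy":0,"dz":-0.06,"rx":0,"ry":0,"rz":0},
    {"dx":0,"dy":0,"dz":-0.11,"rx":0,"ry":0,"rz":0},
    {"dx":0,"dy":0,"dz":-0.15,"rx":0,"ry":0,"rz":0},
  ],
)

```text
time: 25.7
position: [0.5401, 0.3056, 0.2124]
tool_rot: [0.742, 0.671, -0.004, 0.0]
ft_force: [0.7, 0.4, -0.7]
grip_width: 0.061
```

Run:
```python
from arc import *
plan((.40,.45,.22,-5))
```

```text
t 25.70 p [0.5401 0.3056 0.2124] phi -5.72 w 0.0610 F [ 0.7  0.4 -0.7] q [ 0.34  0.56  1.47 -0.    1.12  0.44]
(0.4, 0.45, 0.22, -5) -> [ 0.1296 -0.1539 -0.0078] [-0.2  0.3 -0.7] dist 0.201
```

Move the arm aside to clear the view, then check.

Emit:
step_arm(
  targets=[
    {"dx":0.03,"dy":-0.035,"dz":-0.002,"rx":0,"ry":0,"rz":0},
    {"dx":0.065,"dy":-0.075,"dz":-0.004,"rx":0,"ry":0,"rz":0},
    {"dx":0.1,"dy":-0.115,"dz":-0.006,"rx":0,"ry":0,"rz":0},
    {"dx":0.125,"dy":-0.145,"dz":-0.008,"rx":0,"ry":0,"rz":0},
    {"dx":0.13,"dy":-0.154,"dz":-0.008,"rx":0,"ry":0,"rz":0},
  ],
)

```text
time: 26.32
position: [0.3981, 0.452, 0.2215]
tool_rot: [0.74, 0.672, -0.003, 0.0]
ft_force: [0.4, -0.3, -0.3]
grip_width: 0.061
```

Run:
```python
from h import *
from rig import viewer
state(); o=[]
ax=np.array([.528,.1962])
for n in ["scene","side"]:
    C=viewer.camera(n); o.append(cv2.resize(C["img"],(400,300)))
    cv2.imwrite(f"pics/{n}9.png",C["img"])
    W=world(C); hsv=cv2.cvtColor(C["img"],cv2.COLOR_BGR2HSV)
    g=(hsv[...,0]>55)&(hsv[...,0]<90)&(hsv[...,1]>90)&(C["depth"]>0)&(W[...,0]>.35)&(W[...,0]<.72)&(W[...,1]>-.4)&(W[...,1]<.35)
    for nm,zz in (("tray",.056),("small",.024),("square",.042)):
        m=(g&(abs(W[...,2]-zz)<.005)).astype(np.uint8)
        k,l,st,ce=cv2.connectedComponentsWithStats(m)
        for j in range(1,k):
            if st[j,4]>60: P=W[l==j]; print(n,nm,ce[j].round(),st[j,4],np.median(P[:,2]).round(4),np.round(rect(P[:,:2]),3))
    m=(abs(W[...,2]-.083)<.005)&(W[...,0]>.45)&(W[...,0]<.62)&(W[...,1]>.25)&(W[...,1]<.36)
    P=W[m]
    if len(P):
        d=P[:,:2].mean(0)-ax; print(n,"handle",len(P),P.mean(0).round(4),"angle",np.degrees(np.arctan2(d[1],d[0])).round(1),"from -5.7, r",np.hypot(*d).round(4))
```

```text
t 26.32 p [0.3981 0.452  0.2215] phi -5.52 w 0.0610 F [ 0.4 -0.3 -0.3] q [ 0.66  0.52  1.51 -0.    1.12  0.76]
scene tray [343. 174.] 186 0.057 [ 0.472  0.149 58.163 37.59  82.398]
scene tray [348. 187.] 210 0.057 [ 0.521  0.147 59.007 38.726 85.092]
scene tray [352. 201.] 242 0.0569 [ 0.572  0.14  58.47  38.534 80.934]
scene small [206. 187.] 168 0.0257 [ 0.428 -0.221 58.487 33.461 15.996]
scene small [217. 258.] 291 0.0258 [ 0.666 -0.218 58.17  34.616 -7.089]
scene square [216. 218.] 414 0.0436 [ 0.562 -0.207 61.588 59.78   1.794]
scene square [157. 221.] 419 0.0439 [  0.548  -0.349  60.769  60.281 -15.376]
scene handle 58 [0.54   0.3027 0.0826] angle 83.6 from -5.7, r 0.1071
side tray [249. 144.] 114 0.0547 [ 0.573  0.136 60.938 33.771 81.151]
side tray [232. 148.] 110 0.0548 [ 0.52   0.146 63.93  31.734 82.741]
side tray [216. 153.] 106 0.0549 [ 0.47   0.147 56.788 32.197 83.017]
side small [345. 212.] 178 0.0228 [ 0.663 -0.221 58.212 38.022 -3.322]
side small [310. 229.] 88 0.0237 [  0.544  -0.224  75.584  38.063 -44.717]
side small [266. 248.] 234 0.0231 [ 0.426 -0.224 55.592 36.59  15.755]
side small [341. 271.] 106 0.0239 [  0.529  -0.362  80.288  41.006 -59.269]
side square [310. 219.] 367 0.0409 [  0.559  -0.209  63.481  59.166 -88.103]
side square [341. 260.] 482 0.0412 [ 0.547 -0.352 61.672 59.724 74.316]
side handle 28 [0.541  0.3015 0.081 ] angle 83.0 from -5.7, r 0.1061
```

View pics/scene9.png

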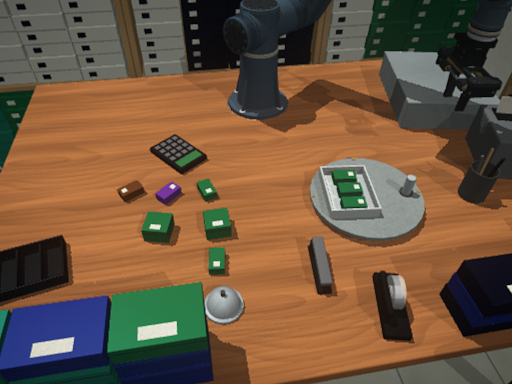

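View pics/side9.png

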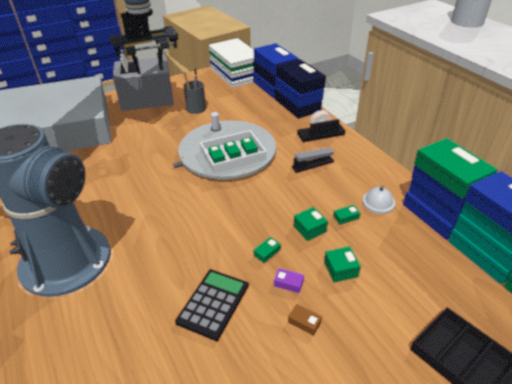

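Emit:
step_arm(
  targets=[
    {"dx":0,"dy":0,"dz":-0.02,"rx":0,"ry":0,"rz":0},
    {"dx":0,"dy":0,"dz":-0.04,"rx":0,"ry":0,"rz":0},
    {"dx":0,"dy":0,"dz":-0.05,"rx":0,"ry":0,"rz":0},
    {"dx":0,"dy":0,"dz":-0.05,"rx":0,"ry":0,"rz":0},
    {"dx":0,"dy":0,"dz":-0.05,"rx":0,"ry":0,"rz":0},
  ],
)

```text
time: 27.05
position: [0.3994, 0.4503, 0.2701]
tool_rot: [0.741, 0.671, -0.004, 0.001]
ft_force: [0.0, 0.1, 0.4]
grip_width: 0.0608
```

Emit:
step_arm(
  targets=[
    {"dx":0,"dy":0,"dz":0,"rx":0,"ry":0,"rz":0},
    {"dx":0,"dy":0,"dz":0,"rx":0,"ry":0,"rz":0},
    {"dx":0,"dy":0,"dz":0,"rx":0,"ry":0,"rz":0},
    {"dx":0,"dy":0,"dz":0,"rx":0,"ry":0,"rz":0},
    {"dx":0,"dy":0,"dz":0,"rx":0,"ry":0,"rz":0},
  ],
)

```text
time: 27.68
position: [0.3993, 0.4504, 0.2702]
tool_rot: [0.741, 0.671, -0.004, 0.001]
ft_force: [-1.0, 0.4, -0.3]
grip_width: 0.0608
```

Run:
```python
from h import *
from rig import robot
state(); print(robot.hand_in())
```

```text
t 27.68 p [0.3993 0.4504 0.2702] phi -5.64 w 0.0608 F [-1.   0.4 -0.3] q [ 0.66  0.47  1.45 -0.    1.23  0.76]
the job is handed in; nothing more can be done
None
```

I set three of the small green boxes down in the tray, turned the turntable a quarter turn anticlockwise by its handle, and moved the arm clear. I handed in at 27.7 s of the allowed 72 s; no verdict is reported.

- **Boxes in the tray:** I gripped each box by its length and lowered it until it met the tray floor, with up to about 20 N felt at contact. After the turn, all three box tops measure 55–57 mm above the counter, and 56 mm is right for a box lying flat.
- **Turntable:** the handle moved from about -5.7° to 83–83.6°, a turn of about 89°, well within the 0.1 rad allowed.
- **Left alone:** the other two small boxes and both square boxes measured within about 2 mm of where they started. The calculator, stapler and the brown and purple look-alikes look unmoved in the pictures, but I did not re-measure them.

The two cameras disagree by about 2 mm in height and up to 4 mm in position. No check failed.

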